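# Lock the castle nut of a circle cutter

### The arm

A 6-joint arm with a two-finger parallel gripper is mounted at the origin on the work surface. World frame = base frame: x ahead of the robot, y to its left, z up, the work surface at z = 0. Lengths are in m, angles in rad, forces in N, time in s.
With the tool pointing down it reaches from about 0.325 to 0.9 m from the base axis. Payload 6.1 kg.
Tool frame: the origin (TCP) lies midway between the tips of the shut fingers; the grasp point (between the pads) lies 19 mm behind it; z points along the fingers, y is the line along which they close (so a half turn about z gives the same grasp; the last joint's range is limited). The gripper opens to 85 mm and grips with 20 to 120 N. Pads are 22 mm wide; open, the fingers measure 114 mm over their backs; the gripper's body (76 mm by 85 mm) begins 54 mm behind the grasp point. The pads swing forward as they close: fully open they stand 13 mm farther back than shut.
Start: joints at [1.197, 0.22, 1.526, -0, 1.395, -0.126], TCP at [0.153, 0.606, 0.231] pointing down, gripper open.
Joint ranges: [-2.98, 2.98], [-0.91, 2.08], [0.09, 2.57], [-1.24, 4.39], [0.2, 2.65], [-2.68, 2.68]. Speed limits (rad/s): [2.57, 2.57, 3.01, 3.14, 3.14, 3.14].

### API

Orientations are given as a unit quaternion [x, y, z, w].
In Python, from workcell import arm gives the robot as it stands. The module is installed in compiled form; this text tells all that it offers.
- The arm moves only by the shell command python3 -m jog 'ROWS' [OPENING] [FORCE]. ROWS is text: rows parted by semicolons, each of 6 numbers parted by spaces: the shift along the tool's x, y, z in cm, then the turn, a rotation vector about the tool's x, y, z in rad. In form: x y z rx ry rz; .... A call has 1 to 12 rows; each row shifts and turns the commanded pose from where the row before left it, along the tool's axes as they then stand; what a row does not reach is not made up. A row lasts 1/8 s, in which the tool goes at most 62.5 mm and 10.7 degrees, less where a joint would pass 70% of its speed; a pose out of reach is approached as far as the arm can. A call is refused whole if a number of a shift passes 6.25 or a number of a turn 0.188, either way. A call with a gripper value outside its range is refused whole. OPENING is the closure, from 0 (fully open) to 1 (shut), set as the call begins (- or left out, the last holds). The fingers move at their own pace and stop on an object; FORCE is the grip in N (left out, the last holds). Time passes only in rows, so rows that do not move let the fingers close. It gives the time, the measured TCP pose, the force, the opening and the grip force at its end, in the units of the state.
- arm.observe(): the state, without advancing time (a new reading comes with each control period).
- arm.grab_frame(name): name is "scene" or "top"; returns (picture, depth): 420x560x3 uint8, red, green, blue; 420x560 float32, m along the optical axis (not along the pixel's ray), 0 where there is no reading.
- arm.get_calibration(name): a dict with "fx", "fy", "cx", "cy" (pixels), "position" and "orientation" of the camera in the world. Camera axes: x right, y down, z forward; pixel columns grow to the right and rows downward; lengths in m; the calibration is good to about 2 mm. A picture is of the moment at which its call begins. get_calibration takes no time and is no camera call.
- arm.hand_in(): hands the job in; it is judged then, once.
Trained networks look in the newest picture that a camera, given by its name, has taken for a name from the list of things; names that differ only in an ending like _2 or _b are one class to them, and where a whole thing is asked for, a point or a joint stands for the part that bears it (a point fixed in the world has none). Each returns a list of dicts, best first, with "score" (0 to 1); they miss things now and then, are a little off and sometimes report something else, mostly with a low value. They report only what shows in the picture. A call takes as long as a camera call. They do not tell look-alikes from the thing itself.
- arm.search_frame(target, camera): "centre" ([x, y, z] in m, in world coordinates, good to about 4 mm: the middle of the surface that is visible of it).
- arm.place_of(target, camera): "centre" ([x, y, z] in m, in world coordinates, good to about 4 mm: a listed point, or the origin of a listed thing).
The state is a dict: "clock": time; "joints": joint angles; "dq": joint speeds; "tau": joint torques, N m; "tcp_pos": TCP position; "ee_rot": TCP orientation; "force": force on the tool from outside, world axes, zero at the start; "ft_torque": the same for the moment, N m; "finger_gap": finger opening in m; "grasp_force": force on a finger pad.
Only numpy, scipy, OpenCV 4.12 (cv2) and the standard library are available. Lean on these libraries where they do the work, as an engineer would, in place of code of your own. Each camera call takes 0.05 s, during which the arm holds its last target. There are 200 camera calls.

### The job

The swing-arm circle cutter on the studio table has a loose spindle nut. Tighten the slotted castle nut clockwise until you feel it bite, then carry on only to the first slot after that which lines up with the cross hole in the spindle, and push the loose steel key gently through slot and hole from either side until its shoulder is fully home against the nut. Let go and leave it there, without knocking the other things on the table about.

Things in the scene. Friction and masses are not known exactly. Their poses are not given: they have to be found in the camera images.
- cutter: Fixed grey cast foot of the cutter, 170 x 130 x 22 mm. Origin: centre of its underside, on the nut's vertical axis; x along the flat swing arm (230 mm long, up to 44 mm high). In its middle a round hub, dia 64 mm, topped at 45 mm by the clamp disc; on it a plain steel washer, dia 54, 3 mm thick, on which the nut stands.
- nut (a joint): Angle (rad) of the castle nut about its vertical axis; grows clockwise seen from above, i.e. as it is tightened. At 0 one slot points along the cutter's x. Loose it turns almost freely (0.05 Nm); once it bites on the washer it drags at about 0.55 Nm. It stays where it is left, springing back about 1 degree. More than 57 degrees past the bite is overtightened.
- cross_hole (a point): Centre of the rectangular cross hole through the fixed steel spindle (dia 24 mm, top 90 mm above the table) standing up through the nut. Hole 7.6 mm wide, 9.6 mm high, level along this point's x, open at both ends, centre 76.5 mm above the table, at the height of the slots. It does not turn with the nut.
- key: Loose steel key, 55 to 90 g, lying right way up. Upright grip tab 20 long (x), 12 thick (y), 36 mm tall; origin: centre of the tab's underside, z up. From its foot a shoulder 12 x 12 mm reaches to x = 18 mm, then a level blade 6 wide, 8 mm high with stepped lead-in nose reaches to x = 70 mm. Blade centre line along +x, at z = 6 mm.
- key_mid (a point): Point on the key's blade centre line, 39.5 mm along x and 6 mm up from the key's origin; same axes. Fully home (shoulder's end face against the nut, 21 mm from the nut's axis) it lies in the centre of the cross hole.
- glue: Bystander: white glue bottle, dia 44 mm, 110 mm tall, standing; origin at its underside.
- block: Bystander: pale wooden block 100 x 70 x 40 mm; origin at its underside.
- pot: Bystander: white ceramic cup, rim dia 72 mm, 90 mm tall, standing; origin at its underside.
- nut_grip (a point): Point on the nut's axis, 11 mm above its underside (59 mm above the table), at the height of its flats. Steel hexagon, 42 mm across flats, underside 48 mm, top 82.5 mm above the table. Its top 12.5 mm is a crown with six slots 8.4 mm wide, open above, one in the middle of each flat. It does not climb as it turns.
- nut_top (a point): Centre of the nut's top, x axis along one slot. Where the nut bites is not marked and must be felt: 8 to 52 degrees from the start, and an aligned slot may pass before the bite. From the bite to the first aligned slot after it are 11 to 49 degrees.
- clamp_disc (a point): Centre of the top of the aluminium clamp disc (dia 60 mm, 45 mm above the table) under the washer. After the bite the tightening nut presses it down by 1 mm per rad of nut turn: too little to measure, but it is what the job is judged by.
Mind the look-alikes: they are no part of the job. What is shaped like the key but blue, purple or red is not meant.

How it is judged:
By the outcome, as a careful person would: the job done as asked, in the order asked, and still so for the second after the job is handed in, with the robot touching nothing.
It also fails if it takes over 72 s, if anything falls off the work surface, if the arm or the gripper's body presses on something with over 40 N, if the wrist force passes 120 N, or if a joint passes its speed limit or range.

## Working session

There is one attempt and no reset: what is moved stays moved. The work goes in short steps, Python scripts to look and compute and a shell command to move; the robot and the scene stay as the last step left them, time stands still between calls to the robot, and variables do not carry over. Pictures are saved under pics/ and viewed, at most 10 in all, crops included, and the job is handed in when it is done.

```bash
mkdir -p pics; python3 - <<'E'
from workcell import arm
import cv2,numpy as np
for c in("scene","top"):
    p,d=arm.grab_frame(c); cv2.imwrite(f"pics/{c}0.png",cv2.cvtColor(p,cv2.COLOR_RGB2BGR)); np.savez(f"{c}0.npz",p=p,d=d)
    k=arm.get_calibration(c); print(c,{a:np.round(b,4).tolist() for a,b in k.items()})
    for t in("key","key_mid","cross_hole","nut_top","cutter","glue","block","pot"):
        print(t,[(np.round(r["centre"],3).tolist(),round(r["score"],2)) for r in arm.place_of(t,c)[:5]])
print(arm.observe())
E
```

```text
scene {'fx': 459.3711, 'fy': 459.3711, 'cx': 282.7892, 'cy': 207.2622, 'position': [1.0281, -0.6131, 0.5607], 'orientation': [0.8134, 0.3163, -0.1693, -0.4579]}
key [([0.496, 0.147, 0.004], 0.77), ([0.332, 0.284, -0.002], 0.53), ([0.418, 0.266, 0.001], 0.46)]
key_mid [([0.31, 0.311, 0.006], 0.65), ([0.376, 0.18, 0.008], 0.58), ([0.445, 0.3, 0.009], 0.51), ([0.517, 0.185, 0.0], 0.49)]
cross_hole [([0.515, -0.052, 0.078], 0.44)]
nut_top [([0.516, -0.049, 0.077], 0.84)]
cutter [([0.513, -0.052, -0.001], 0.88)]
glue [([0.456, -0.277, -0.0], 0.73)]
block [([0.621, 0.277, -0.007], 0.75)]
pot [([0.516, -0.054, 0.077], 0.73), ([0.514, -0.052, 0.082], 0.63), ([0.607, -0.29, 0.004], 0.57)]
top {'fx': 422.1694, 'fy': 422.1694, 'cx': 281.9234, 'cy': 208.1378, 'position': [0.3913, -0.0184, 0.8488], 'orientation': [0.7073, -0.704, 0.0425, -0.049]}
key [([0.335, 0.28, 0.007], 0.8), ([0.502, 0.15, -0.003], 0.71), ([0.386, 0.219, -0.001], 0.53), ([0.422, 0.268, -0.001], 0.47)]
key_mid [([0.446, 0.299, 0.002], 0.69), ([0.312, 0.314, 0.01], 0.68), ([0.52, 0.188, 0.003], 0.57), ([0.377, 0.184, 0.005], 0
[... 284 characters left out ...]
8, 0.296, 0.002], 0.23)]
{'clock': 0.9, 'joints': array([ 1.19690106e+00,  2.20376635e-01,  1.52647018e+00, -4.00792316e-05,
        1.39467819e+00, -1.26128583e-01]), 'dq': array([-0.0001369 , -0.00051302, -0.00053781, -0.00188604,  0.00123825,
        0.00011137]), 'tau': array([ 3.67742414e-04, -4.96844959e+01, -3.89732265e+01, -3.22774213e-05,
        5.62420028e-04,  8.34645952e-07]), 'tcp_pos': array([0.15331381, 0.60591888, 0.23132994]), 'ee_rot': array([1.23563225e-01, 9.92336701e-01, 2.78931622e-05, 2.74854859e-05]), 'force': array([0.451148  , 0.01294664, 0.0793362 ]), 'ft_torque': array([ 0.00265257,  0.00707284, -0.00024057]), 'grasp_force': 0.0, 'finger_gap': 0.0854548849264381}
```

View pics/scene0.png

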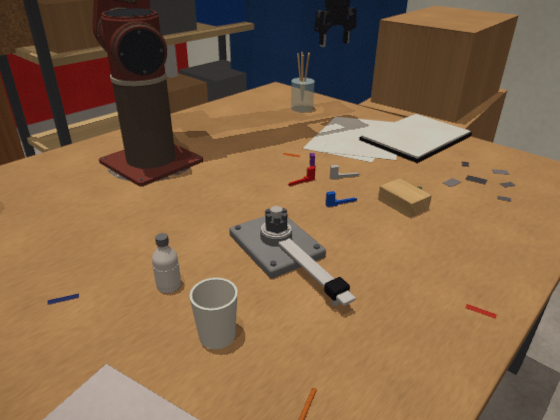

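View pics/top0.png

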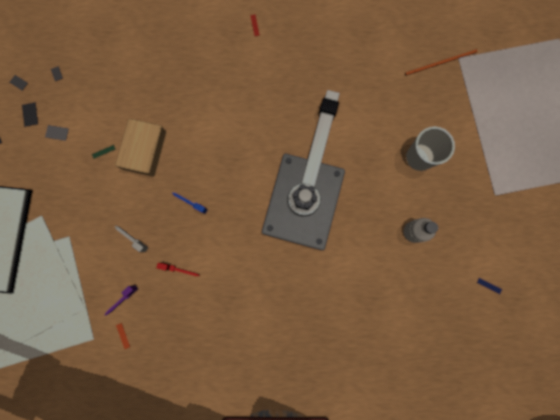

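The scene shows the cutter with nut at (277,220). The grey key is at (337,173) in scene and (140,246) in top, with its blade pointing to (117,228). The look-alikes are blue, red and purple. Next I'll zoom in on the nut and key.

```bash
python3 - <<'E'
import cv2,numpy as np
t=cv2.imread("pics/top0.png");s=cv2.imread("pics/scene0.png")
f=lambda im,u,v,r,n:cv2.convertScaleAbs(cv2.resize(im[v-r:v+r,u-r:u+r],(n,n),interpolation=cv2.INTER_CUBIC),alpha=1.8)
cv2.imwrite("pics/crop0.png",np.vstack([np.hstack([f(t,305,198,24,400),f(s,277,222,24,400)]),np.hstack([f(t,132,240,24,200),f(s,344,174,24,200),np.zeros((200,400,3),np.uint8)])]))
E
```

```text
(no output)
```

View pics/crop0.png

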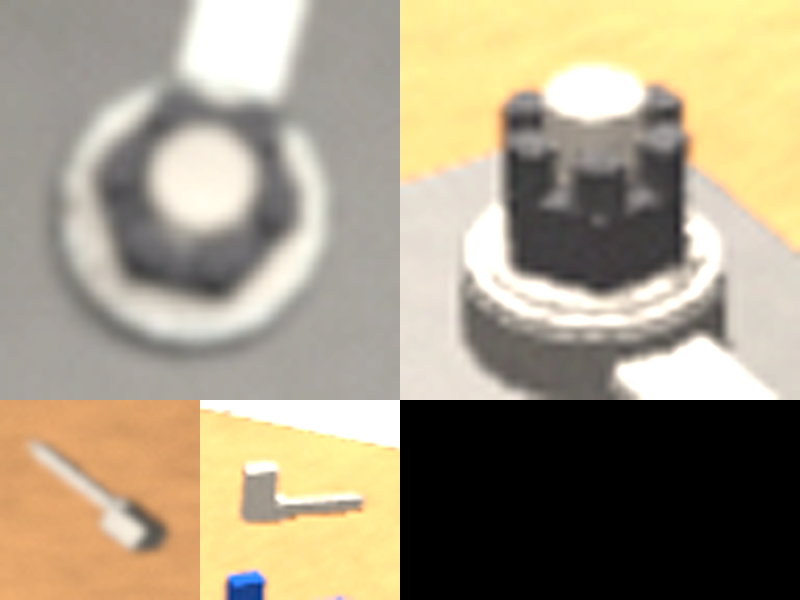

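The nut's hex and two front slots are visible at about (565,180) and (635,180) in the crop. The direction of the hole isn't clear yet, so I'll average frames and zoom further, and fit the nut and cutter yaw.

```bash
cat > h.py <<'E'
from workcell import arm
import cv2,numpy as np
from scipy.spatial.transform import Rotation as R
def avg(c,n=6):
    return np.mean([arm.grab_frame(c)[0].astype(float) for _ in range(n)],0)
def proj(c,P):
    k=arm.get_calibration(c);q=(np.atleast_2d(P)-k["position"])@R.from_quat(k["orientation"]).as_matrix()
    return np.c_[k["fx"]*q[:,0]/q[:,2]+k["cx"],k["fy"]*q[:,1]/q[:,2]+k["cy"]]
def unproj(c,uv,z):
    k=arm.get_calibration(c);uv=np.atleast_2d(uv)
    d=np.c_[(uv[:,0]-k["cx"])/k["fx"],(uv[:,1]-k["cy"])/k["fy"],np.ones(len(uv))]@R.from_quat(k["orientation"]).as_matrix().T
    return k["position"]+d*((z-k["position"][2])/d[:,2])[:,None]
E
python3 - <<'E'
from h import *
s=avg("scene",6);t=avg("top",4)
np.savez("avg0.npz",s=s,t=t)
C=np.array([.516,-.053,0])
def crop(im,c,h,r,n,g):
    u,v=proj(c,C+[0,0,h])[0]; M=np.float64([[n/2/r,0,n/2-u*n/2/r],[0,n/2/r,n/2-v*n/2/r]])
    o=cv2.warpAffine(im.astype(np.float32),M,(n,n),flags=cv2.INTER_CUBIC); print(c,u,v,n/2/r)
    return np.clip(255*(np.clip(o,0,255)/255*g)**.6,0,255)[:,:,::-1]
a=crop(s,"scene",.072,13,400,1.3);b=crop(t,"top",.06,18,400,1.3)
cv2.imwrite("pics/crop1.png",np.hstack([a,b]))
# spindle top centre, foot corners
g=s.mean(2)
# cutter yaw: minAreaRect of the foot (top view, grey & low saturation)
hsv=cv2.cvtColor(t.astype(np.uint8),cv2.COLOR_RGB2HSV); m=((hsv[...,1]<60)).astype(np.uint8)
m[:, :230]=0;m[:,370:]=0;m[:140]=0;m[265:]=0
m=cv2.morphologyEx(m,cv2.MORPH_OPEN,np.ones((25,25)))
ct=max(cv2.findContours(m,0,2)[0],key=cv2.contourArea);r=cv2.minAreaRect(ct);bx=cv2.boxPoints(r);print(r)
W=unproj("top",bx,.022);print(W.round(4).tolist(),"centre",W.mean(0).round(4),[np.degrees(np.arctan2(*(W[i-1]-W[i])[1::-1])).round(1) for i in range(4)])
E
```

```text
scene 276.60540047620873 216.95615358318207 15.384615384615385
top 304.314736868319 196.714789139238 11.11111111111111
((303.5790100097656, 199.5997314453125), (64.03050994873047, 86.8840103149414), 14.743562698364258)
[[0.4488, 0.0292, 0.022], [0.6181, -0.0133, 0.022], [0.585, -0.1372, 0.022], [0.4176, -0.0918, 0.022]] centre [ 0.5173 -0.0533  0.022 ] [np.float64(-104.5), np.float64(165.9), np.float64(75.0), np.float64(-15.2)][ WARN:0@7.942] global loadsave.cpp:1063 imwrite_ Unsupported depth image for selected encoder is fallbacked to CV_8U.
```

View pics/crop1.png

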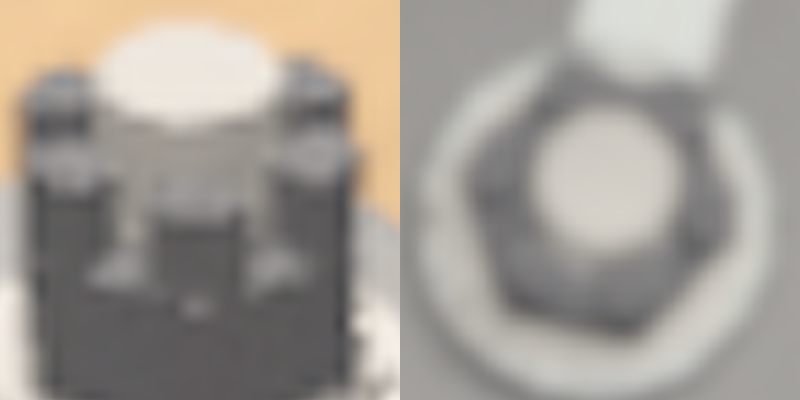

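```bash
python3 - <<'E'
from h import *
d=np.load("avg0.npz");s,t=d["s"],d["t"]
for c,im,h in(("scene",s,8),("top",t,8)):
    u,v=proj(c,[.516,-.053,.09])[0].round().astype(int)
    g=im.mean(2)[v-h:v+h,u-h:u+h];print(c,u,v);
    m=(g>(170 if c=="scene" else 130)).astype(np.uint8);n,l,st,ce=cv2.connectedComponentsWithStats(m)
    for i in range(1,n):
        print(ce[i]+[u-h,v-h],st[i][4],unproj(c,ce[i]+[u-h,v-h],.09).round(4))
g=s.mean(2).astype(np.float32)
u,v=proj("scene",[.5165,-.053,.082])[0].round().astype(int)
print(u,v);print(g[v-10:v+12,u-13:u+14].round().astype(int))
E
```

```text
scene 277 209
top 305 194
[305.125    195.265625] 64 [[ 0.5139 -0.0532  0.09  ]]
277 213
[[128 128 130 131 133 134 132 132 131 130 129 128 128 128 128 128 130 133
  133 133 132 133 134 134 134 133 132]
 [132 132 132 134 135 134 133 131 130 129 129 129 128 129 130 131 132 131
  131 131 132 133 132 132 131 130 128]
 [133 133 133 134 134 133 132 131 131 135 138 139 139 139 136 132 131 132
  131 132 132 132 132 131 130 129 129]
 [133 133 133 132 131 131 132 136 142 152 160 162 161 160 152 145 142 136
  133 133 132 131 131 130 130 130 130]
 [133 133 131 131 128 129 134 149 163 166 166 166 165 165 165 165 161 146
  130 125 125 129 130 130 130 130 130]
 [133 132 126 123 116 121 142 161 166 166 166 166 166 165 165 165 165 157
  117  91  98 118 126 129 130 130 130]
 [130 125 103  85  82  90 132 160 165 165 165 165 166 165 165 165 165 161
  117  82  81  89 106 125 130 130 130]
 [126 101  80  82  85  84 116 149 162 165 166 166 166 166 166 164 161 136
   92  73  79  75  70 118 130 130 130]
 [115  76  61  57  61  55  78 103 137 153 157 160 158 156 153 144 128  93
   61  47  38  35  55 115 128 128
[... 775 characters left out ...]
  32  90 111 121 125]
 [122  77  35  36  35  34  34  50  84  66  39  36  35  35  37  35  58  54
   41  35  35  34  34  91 117 114 118]
 [124  78  37  36  36  34  35  52  70  57  39  35  35  36  36  35  49  61
   55  42  37  34  37  96 117 119 116]
 [123  80  44  39  36  37  50  73  79  59  39  36  36  36  36  35  62  77
   76  58  43  35  35  88 116 120 119]
 [137  88  35  36  35  42  66  74  73  57  41  37  36  36  35  35  59  71
   59  53  40  33  34  96 117 120 119]
 [166 113  40  36  36  36  37  43  44  44  44  38  43  41  36  36  49  41
   34  35  34  34  34 108 129 123 119]
 [166 115  50  36  36  37  37  37  34  35  35  34  55  49  37  34  35  34
   35  34  34  34  34 105 151 143 123]]
```

```bash
cat > fit.py <<'E'
from h import *
from scipy.ndimage import gaussian_filter
from scipy.optimize import minimize
class Fit:
    def __init__(s,img,c,C,ss=3,r=12):
        s.g=img.mean(2);k=arm.get_calibration(c);s.k=k;s.c=c;s.ss=ss
        u,v=proj(c,[C[0],C[1],.078])[0].round().astype(int);s.u0,s.v0=u-r,v-r;s.n=2*r+1
        o=(np.arange(s.n*ss)+.5)/ss-.5
        U,V=np.meshgrid(s.u0+o,s.v0+o)
        R_=R.from_quat(k["orientation"]).as_matrix()
        D=np.stack([(U-k["cx"])/k["fx"],(V-k["cy"])/k["fy"],np.ones_like(U)],-1)@R_.T
        s.D=(D/-D[...,2:]).reshape(-1,3);s.P=k["position"]
        s.g=s.g[s.v0:s.v0+s.n,s.u0:s.u0+s.n]
        s.z=np.arange(.0902,.0478,-.0003)
    def labels(s,C,nut,hole):
        z=s.z;L=np.zeros(len(s.D),int);t=(s.P[2]-z)
        X=s.P[0]+s.D[:,:1]*t-C[0];Y=s.P[1]+s.D[:,1:2]*t-C[1];Z=np.broadcast_to(z,X.shape)
        rr=np.hypot(X,Y)
        hx=X*np.cos(hole)+Y*np.sin(hole);hy=-X*np.sin(hole)+Y*np.cos(hole)
        inhole=(abs(hy)<.0038)&(abs(Z-.0765)<.0048)
        sp=(rr<.012)&(Z<.09)&~inhole
        nu=(Z<.0825)&(rr>=.012);inslot=np.zeros_like(nu)
        for i in range(3):
            a=nut+i*np.pi/3;p=X*np.cos(a)+Y*np.sin(a);q=-X*np.sin(a)+Y*np.cos(a)
            nu&=abs(p)<.021;inslot|=abs(q)<.0042
        nu&=~((Z>.07)&inslot)
        hit=sp|nu;has=hit.any(1);i=hit.argmax(1);j=np.arange(len(i))
        isnut=nu[j,i];zz=z[i];r0=rr[j,i]
        L=np.where(isnut,np.where(zz>.0821,3,np.where(abs(zz-.07)<.0004,4,5)),np.where(zz>.0896,1,np.where(r0>.0114,2,6)))
        return np.where(has,L,0)
    def cost(s,C,nut,hole,off=(0,0),sig=.6,full=False):
        L=s.labels(C,nut,hole).reshape(s.n*s.ss,-1)
        F=np.stack([gaussian_filter(np.roll((L==k).astype(float),(int(round(off[1]*s.ss)),int(round(off[0]*s.ss))),(0,1)),sig*s.ss).reshape(s.n,s.ss,s.n,s.ss).mean((1,3)) for k in range(7)],-1)
        w=(F[...,0]<.03);A=F[w][:,1:];b=s.g[w]
        lam=np.array([165,80,36,80,75,36.]) if s.c=="scene" else None
        if lam is None: x=np.linalg.lstsq(A,b,rcond=None)[0]
        else:
            lam=np.array([165,82,40,82,78,36.]);W=3.
            x=np.linalg.lstsq(np.r_[A,np.eye(6)*.5],np.r_[b,lam*.5],rcond=None)[0]
        e=b-A@x
        return (e**2).mean(),x,w
E
cat > run0.py <<'E'
from fit import *
import sys
s=np.load(sys.argv[1])["s"];C0=np.array([.516,-.053])
f=Fit(s,"scene",C0,2)
cx=unproj("scene",[[f.u0+12,f.v0+12]],.078)
# 1: nut yaw + centre
def co(p,hole): return f.cost(C0+p[:2]/1e3,np.radians(p[2]),hole)[0]
best=[]
for n0 in range(-30,30,10):
    r=minimize(co,[0,0,n0],args=(np.radians(42),),method="Nelder-Mead",options=dict(maxfev=60,initial_simplex=[[0,0,n0],[4,0,n0],[0,4,n0],[0,0,n0+8]]));best.append((r.fun,r.x.round(2).tolist()))
best.sort();print(best[:3]);p=np.array(best[0][1])
res=[]
for h in range(-90,90,6):
    c,x,_=f.cost(C0+p[:2]/1e3,np.radians(p[2]),np.radians(h));res.append((round(c,1),h,x.round().astype(int).tolist()))
print(*res,sep="\n")
E
time python3 run0.py avg0.npz
```

```text
[(np.float64(17.355275308576225), [-2.91, 0.77, 46.13]), (np.float64(17.555264385301385), [-2.98, 1.12, -12.91]), (np.float64(17.592712327023904), [-2.92, 1.05, -13.1])]
(np.float64(17.4), -90, [166, 79, 83, 79, 34, 82])
(np.float64(17.4), -84, [166, 79, 83, 79, 34, 82])
(np.float64(17.4), -78, [166, 80, 83, 79, 34, 82])
(np.float64(17.5), -72, [166, 80, 83, 79, 34, 81])
(np.float64(17.7), -66, [166, 80, 83, 79, 34, 79])
(np.float64(17.8), -60, [166, 80, 83, 79, 34, 74])
(np.float64(17.8), -54, [166, 80, 83, 79, 34, 60])
(np.float64(17.6), -48, [166, 80, 83, 79, 34, 36])
(np.float64(17.5), -42, [166, 80, 83, 79, 34, 38])
(np.float64(17.6), -36, [166, 81, 83, 79, 34, 50])
(np.float64(17.7), -30, [166, 81, 83, 79, 34, 60])
(np.float64(17.7), -24, [166, 80, 83, 79, 34, 69])
(np.float64(17.7), -18, [166, 80, 83, 79, 34, 72])
(np.float64(17.7), -12, [166, 80, 83, 79, 34, 75])
(np.float64(17.7), -6, [166, 80, 83, 79, 34, 78])
(np.float64(17.7), 0, [166, 80, 83, 79, 34, 78])
(np.float64(17.7), 6, [166, 80, 83, 79, 34, 79])
(np.float64(17.7), 12, [166, 80, 83, 79, 34, 78])
(np.float64(17.7), 18, [166, 80, 83, 79, 34, 77])
(np.float64(18.0), 24, [166, 80, 83, 79, 34, 70])
(np.float64(17.6), 30, [166, 80, 83, 79, 34, 36])
(np.float64(17.5), 36, [166, 80, 83, 79, 34, 36])
(np.float64(17.5), 42, [166, 80, 83, 79, 34, 36])
(np.float64(17.5), 48, [166, 80, 83, 79, 34, 36])
(np.float64(17.6), 54, [166, 80, 83, 79, 34, 36])
(np.float64(17.6), 60, [166, 80, 83, 79, 34, 36])
(np.float64(17.9), 66, [166, 80, 83, 79, 34, 46])
(np.float64(17.9), 72, [166, 80, 83, 79, 34, 73])
(np.float64(17.4), 78, [166, 80, 83, 79, 34, 83])
(np.float64(17.4), 84, [166, 80, 83, 79, 34, 82])
real	0m22.479s
user	0m11.173s
sys	0m11.763s
```

```bash
python3 -m jog '0 0 0 0 0 0.174;0 0 0 0 0 0.174;0 0 0 0 0 0.173;-5.12 -1.59 0 0 0 0;-5.12 -1.59 0 0 0 0;-5.12 -1.59 0 0 0 0;-5.12 -1.59 0 0 0 0;-5.12 -1.59 0 0 0 0;-5.12 -1.59 0 0 0 0;-5.12 -1.59 0 0 0 0;-5.12 -1.59 0 0 0 0;-5.12 -1.59 0 0 0 0' 0 40; python3 -m jog '-5.12 -1.59 0 0 0 0;-5.12 -1.59 0 0 0 0;-5.12 -1.59 0 0 0 0;-5.12 -1.59 0 0 0 0;-5.12 -1.59 0 0 0 0;0 0 4 0 0 0;0 0 4 0 0 0;0 0 0 0 0 0'
```

```text
clock: 2.9
tcp_pos: [0.3857, 0.1811, 0.2317]
ee_rot: [0.375, 0.927, 0.0, 0.001]
force: [0.3, 0.4, 0.2]
finger_gap: 0.0854
grasp_force: 0.0
clock: 3.9
tcp_pos: [0.511, -0.052, 0.148]
ee_rot: [0.375, 0.927, -0.0, -0.004]
force: [0.6, -0.5, 0.5]
finger_gap: 0.0856
grasp_force: 0.0
```

```bash
python3 -m jog '-0.24 0.15 2.5 0 0 0;0 0 2.5 0 0 0;0 0 2.5 0 0 0;0 0 1.25 0 0 0;0 0 1.25 0 0 0;0 0 0 0 0 0'; python3 -m jog '0 0 0 0 0 0;0 0 0 0 0 0;0 0 0 0 0 0;0 0 0 0 0 0;0 0 0 0 0 0;0 0 0 0 0 0' 1 40; python3 -c "
from workcell import arm;o=arm.observe();print(o['ft_torque'],o['joints'],o['finger_gap'])"
```

```text
clock: 4.65
tcp_pos: [0.5164, -0.0529, 0.0512]
ee_rot: [0.375, 0.927, -0.0, -0.0]
force: [0.9, -0.8, -0.3]
finger_gap: 0.0855
grasp_force: 0.0
clock: 5.4
tcp_pos: [0.5165, -0.054, 0.0527]
ee_rot: [0.375, 0.927, -0.001, 0.0]
force: [-6.4, -3.0, 9.4]
finger_gap: 0.0413
grasp_force: 50.4
[-0.49311372  0.98574701  0.069277  ] [-0.25495495  0.17780957  1.93983965 -0.00194047  1.02389754 -1.05638129] 0.041295289984799595
```

```bash
python3 -m jog '0.02 -0.1 -0.12 0 0 0;0 0 0 0 0 0;0 0 0 0 0 0';  python3 -c "
from workcell import arm;o=arm.observe();print(o['ft_torque'],o['joints'][5])"
```

```text
clock: 5.78
tcp_pos: [0.5163, -0.054, 0.0528]
ee_rot: [0.375, 0.927, -0.0, 0.001]
force: [2.3, -2.8, -0.6]
finger_gap: 0.0413
grasp_force: 51.7
[-0.54090614 -0.41419398  0.04465949] -1.0578272891408214
```

```bash
cat > o.py <<'E'
from workcell import arm
import numpy as np
o=arm.observe();q=o['ee_rot'];print('  YAWy',round(np.degrees(2*np.arctan2(q[1],q[0]))-90,2),'T',o['ft_torque'].round(3),'tau6',round(o['tau'][5],3),'clk',o['clock'],'F',o['force'].round(1))
E
python3 -m jog '0 0 0 0 0 0.07;0 0 0 0 0 0' - 60 |grep gap; python3 o.py
python3 -m jog '0 0 0 0 0 0.07;0 0 0 0 0 0' |grep gap; python3 o.py
```

```text
finger_gap: 0.0413
  YAWy 41.96 T [-0.619 -0.314  0.001] tau6 0.324 clk 6.025 F [ 2.4 -3.2  0.7]
finger_gap: 0.041
  YAWy 38.02 T [-0.767 -0.325  0.004] tau6 0.316 clk 6.275 F [ 2.6 -3.5  0.8]
```

```bash
python3 -m jog '0 0 0 0 0 0.07;0 0 0 0 0 0' |grep gap; python3 o.py
python3 -m jog '0 0 0 0 0 0.07;0 0 0 0 0 0' |grep gap; python3 o.py
python3 -m jog '0 0 0 0 0 0.07;0 0 0 0 0 0' |grep gap; python3 o.py
```

```text
finger_gap: 0.0407
  YAWy 34.05 T [-0.781 -0.332 -0.058] tau6 0.271 clk 6.525 F [ 2.6 -4.9  1.5]
finger_gap: 0.0409
  YAWy 30.05 T [-0.838 -0.252 -0.046] tau6 0.235 clk 6.775 F [ 1.7 -4.3  2.7]
finger_gap: 0.0412
  YAWy 26.03 T [-0.885 -0.222 -0.012] tau6 0.235 clk 7.025 F [ 2.4 -4.5  3.2]
```

```bash
python3 -m jog '0 0 0 0 0 0.07;0 0 0 0 0 0' |grep gap; python3 o.py
python3 -m jog '0 0 0 0 0 0.07;0 0 0 0 0 0' |grep gap; python3 o.py
```

```text
finger_gap: 0.0411
  YAWy 22.03 T [-0.829 -0.177 -0.096] tau6 0.235 clk 7.275 F [ 1.3 -4.5  2.3]
finger_gap: 0.0409
  YAWy 18.02 T [-0.918 -0.082 -0.068] tau6 0.235 clk 7.525 F [ 1.5 -5.1  2.1]
```

```bash
python3 -m jog '0 0 0 0 0 0.07;0 0 0 0 0 0' |grep gap; python3 o.py
python3 -m jog '0 0 0 0 0 0.07;0 0 0 0 0 0' |grep gap; python3 o.py
```

```text
finger_gap: 0.0411
  YAWy 14.01 T [-0.938 -0.051 -0.103] tau6 0.236 clk 7.775 F [ 0.3 -5.3  2.9]
finger_gap: 0.0406
  YAWy 10.0 T [-0.899 -0.031 -0.069] tau6 0.26 clk 8.025 F [ 0.5 -4.4  3.3]
```

```bash
python3 -m jog '0 0 0 0 0 0.07;0 0 0 0 0 0' |grep gap; python3 o.py
python3 -m jog '0 0 0 0 0 0.07;0 0 0 0 0 0' |grep gap; python3 o.py
```

```text
finger_gap: 0.0406
  YAWy 6.0 T [-0.898 -0.007 -0.022] tau6 0.305 clk 8.275 F [ 0.2 -5.5  3.7]
finger_gap: 0.0404
  YAWy 1.98 T [-0.881  0.082 -0.007] tau6 0.293 clk 8.525 F [-0.5 -5.2  4.2]
```

```bash
python3 -m jog '0 0 0 0 0 0.07;0 0 0 0 0 0' |grep gap; python3 o.py
python3 -m jog '0 0 0 0 0 0.07;0 0 0 0 0 0' |grep gap; python3 o.py
```

```text
finger_gap: 0.0409
  YAWy -2.01 T [-0.886  0.137  0.077] tau6 0.341 clk 8.775 F [-1.  -5.6  5.3]
finger_gap: 0.041
  YAWy -5.99 T [-0.842  0.253  0.322] tau6 0.553 clk 9.025 F [-0.7 -6.1  5.3]
```

```bash
python3 -m jog '0 0 0 0 0 0.035;0 0 0 0 0 0' |grep gap; python3 o.py;python3 -m jog '0 0 0 0 0 0.035;0 0 0 0 0 0' |grep gap; python3 o.py
```

```text
finger_gap: 0.0412
  YAWy -7.96 T [-0.875  0.25   0.431] tau6 0.505 clk 9.275 F [-1.4 -5.3  5.1]
finger_gap: 0.0413
  YAWy -9.97 T [-0.834  0.241  0.401] tau6 0.505 clk 9.525 F [-1.4 -5.9  5.8]
```

```bash
python3 -m jog '0 0 0 0 0 0;0 0 0 0 0 0;0 0 0 0 0 0;0 0 0 0 0 0' 0|grep gap; python3 -m jog '0 0 -2 0 0 0;0 0 -4 0 0 0;0 0 -4 0 0 0;0 0 -3 0 0 0;0 0 0 0 0 0'|head -2
python3 - <<'E'
from h import *
s=avg("scene",8);np.savez("avg1.npz",s=s);g=s.mean(2)
from run0 import *
E
sed -i 's/print(\*res/u,v=f.u0,f.v0\nprint(f.g[3:24].round().astype(int))\nprint(*res/' run0.py
python3 run0.py avg1.npz
```

```text
finger_gap: 0.0853
clock: 10.65
tcp_pos: [0.5176, -0.054, 0.1854]
[(np.float64(12.656166573675435), [-2.31, 0.83, -10.38]), (np.float64(13.258065981710468), [-2.56, 1.04, -9.58]), (np.float64(13.277570931711956), [-2.6, 1.06, -9.75])]
[[ 91  92  93  94  92  91  91  89  92  96  96  96  97  93  91  91 117 128
  136 139 139 138 138 136 137]
 [ 93  92  92  91  91  91  94  92 104 112 113 112 112 103  98  97  94  92
  123 137 138 138 137 134 134]
 [ 92  91  90  90  90  94 104 114 116 116 116 117 116 117 116 113  98  87
   84 117 126 131 134 126 123]
 [ 90  87  88  87  87 106 115 117 117 116 117 117 116 116 116 116  99  62
   43  58  67 104 120 123 123]
 [ 81  66  74  68  74 102 115 116 116 117 117 116 116 116 116 116 115  75
   43  42  46  65 104 120 122]
 [ 64  56  54  54  56  89 108 115 116 117 117 117 117 118 117 115 104  70
   44  40  39  58  70 105 115]
 [ 55  52  52  52  54  77  90 104 112 114 115 114 112 111 108 103  87  59
   41  38  38  56  69  71  71]
 [ 46  41  39  40  37  73  84  87  91  97 103 102  99  91  86  84  81  60
   45  43  42  50  65  70  70]
 [ 44  41  42  42  41  70
[... 2382 characters left out ...]
89, 52, 53, 38, 58])
(np.float64(12.8), 36, [116, 89, 52, 53, 38, 36])
(np.float64(12.8), 42, [116, 89, 52, 53, 38, 36])
(np.float64(12.8), 48, [116, 89, 52, 53, 38, 36])
(np.float64(12.8), 54, [116, 89, 52, 53, 38, 36])
(np.float64(12.8), 60, [116, 89, 52, 53, 38, 36])
(np.float64(12.8), 66, [116, 89, 52, 53, 38, 36])
(np.float64(13.1), 72, [116, 89, 52, 53, 38, 49])
(np.float64(13.1), 78, [116, 88, 52, 53, 38, 83])
(np.float64(12.7), 84, [116, 88, 52, 53, 38, 90])Traceback (most recent call last):
  File "<stdin>", line 3, in <module>
  File "run0.py", line 3, in <module>
    s=np.load(sys.argv[1])["s"];C0=np.array([.516,-.053])
              ~~~~~~~~^^^
IndexError: list index out of range
```

```bash
cat > dep.py <<'E'
from fit import *
import sys
def grab(fn,n=8):
    a=[arm.grab_frame("scene") for _ in range(n)]
    D=np.stack([x[1] for x in a]);np.savez(fn,s=np.mean([x[0].astype(float) for x in a],0),d=np.median(D,0),sd=D.std(0))
def fitd(fn,nut0):
    z=np.load(fn);f=Fit(z["s"],"scene",[.516,-.053],1,r=9)
    sl=(slice(f.v0,f.v0+f.n),slice(f.u0,f.u0+f.n));d=z["d"][sl];print("noise",np.median(z["sd"][sl]).round(5))
    f.z=np.arange(.0902,.0640,-.0002);ax=R.from_quat(f.k["orientation"]).as_matrix()[:,2]
    def model(C,nut,hole):
        # reuse geometry, depth of first hit
        zz=f.z;t=f.P[2]-zz;X=f.P[0]+f.D[:,:1]*t-C[0];Y=f.P[1]+f.D[:,1:2]*t-C[1];Z=np.broadcast_to(zz,X.shape);rr=np.hypot(X,Y)
        hy=-X*np.sin(hole)+Y*np.cos(hole);ih=(abs(hy)<.0038)&(abs(Z-.0765)<.0048)
        sp=(rr<.012)&~ih&(Z<.09);nu=(Z<.0825)&(rr>=.012);sl=np.zeros_like(nu)
        for i in range(3):
            a=nut+i*np.pi/3;nu&=abs(X*np.cos(a)+Y*np.sin(a))<.021;sl|=abs(-X*np.sin(a)+Y*np.cos(a))<.0042
        hit=sp|(nu&~((Z>.07)&sl));h=hit.any(1);tt=t[hit.argmax(1)]
        return np.where(h,tt*(f.D@ax),np.nan).reshape(f.n,f.n)
    def cost(p,hole,full=False):
        e=d-model(np.array([.516,-.053])+p[:2]/1e3,np.radians(p[2]),hole)-p[3]/1e3
        ok=np.isfinite(e)&(d>0);e=np.where(ok,e,0)
        return e if full else (np.minimum(abs(e[ok]),.006)).mean()*1e3
    out=[]
    for h in range(-90,90,10):
        best=None
        for x0 in([-2,1,nut0,0],):
            S=np.array([x0]+[np.add(x0,v) for v in([2,0,0,0],[0,2,0,0],[0,0,4,0],[0,0,0,3])],float)
            r=minimize(cost,x0,args=(np.radians(h),),method="Nelder-Mead",options=dict(maxfev=90,initial_simplex=S))
        out.append((round(r.fun,3),h,r.x.round(1).tolist()))
    out.sort();print(*out,sep="\n")
    print((cost(np.array(out[0][2]),np.radians(out[0][1]),True)*1e3).round().astype(int))
if __name__=="__main__":
    if sys.argv[3:]: grab(sys.argv[1])
    fitd(sys.argv[1],float(sys.argv[2]))
E
python3 dep.py d1.npz -9.5 g
```

```text
noise 0.00144
(np.float64(0.772), 20, [-3.1, 0.1, -7.3, -1.1])
(np.float64(0.773), -40, [-3.2, 0.0, -7.3, -1.1])
(np.float64(0.773), -30, [-3.1, 0.1, -7.3, -1.1])
(np.float64(0.773), -20, [-3.1, 0.1, -7.3, -1.1])
(np.float64(0.773), 40, [-3.1, 0.1, -7.3, -1.1])
(np.float64(0.773), 50, [-3.1, 0.1, -7.3, -1.1])
(np.float64(0.773), 60, [-3.1, 0.1, -7.3, -1.1])
(np.float64(0.773), 70, [-3.1, 0.1, -7.3, -1.1])
(np.float64(0.785), 80, [-3.2, -0.0, -7.2, -1.1])
(np.float64(0.789), 30, [-3.0, 0.2, -7.9, -1.0])
(np.float64(0.795), -10, [-3.0, -0.0, -7.5, -1.0])
(np.float64(0.805), -90, [-3.2, 0.1, -7.5, -1.2])
(np.float64(0.805), -50, [-3.0, -0.0, -7.5, -1.0])
(np.float64(0.811), 10, [-3.0, -0.0, -7.5, -1.0])
(np.float64(0.823), 0, [-3.0, 0.2, -8.0, -1.1])
(np.float64(0.86), -70, [-3.1, 0.1, -7.4, -1.0])
(np.float64(0.863), -80, [-3.0, -0.1, -7.3, -0.9])
(np.float64(0.863), -60, [-3.1, 0.2, -7.3, -1.2])
[[  0   0   0   0   0   0   0   0   0   0   0   0   0   0   0   0   0   0
    0]
 [  0   0   0   0   0 173   0   0   0   0 171   0   0   0   0   0   0   0
    0]
 [  0   0   0  -1   1   0  -1 
[... 647 characters left out ...]
   0   0   1   0   3   1   2  -1   1   0   1
    0]
 [  0   1   1   0   2   0   1   0  -1   1   1   0  -1   2   0  -1  -1   0
    1]
 [ -1   1   2  -1   2  -1   0   2   2   1   1   1  -1   3   0   0   0   0
    0]
 [  0   0  -1   0   2   0   0   0   2   1   0  -1   1   2  -2  -1   0   0
    0]
 [ -1  -1   0  -2   1   0   0   0   1   0   1  -1   1   1  -2  -1   0   1
    0]
 [ -1   1   1  -1  -1  -1   0   1  -1   0   1   0  -1  -1   0  -1   0  -1
    1]
 [ -2   1   0   1   1   0   0   0  -1   1   1  -2   0   0   1   2   1  -1
   -2]
 [  0   0   0  -1   1   0   1   0   0   0   2   0   1   1   0  -1   0  -1
    0]
 [ -1   0   0  -1   1   0   0  -1  -1   1   1  -2   1  -1   0  -1   0   0
    0]]
```

```bash
python3 -m jog '0 0 3 0 0 0;0 0 4 0 0 0;0 0 4 0 0 0;0 0 2 0 0 0;0 0 0 0 0 0'|head -2; python3 -m jog '0 0 0 0 0 0;0 0 0 0 0 0;0 0 0 0 0 0;0 0 0 0 0 0;0 0 0 0 0 0;0 0 0 0 0 0.07;0 0 0 0 0 0.055;0 0 0 0 0 0' 1 60|grep gap;python3 o.py; python3 -m jog '0 0 0 0 0 0;0 0 0 0 0 0;0 0 0 0 0 0;0 0 0 0 0 0' 0|grep gap; python3 -m jog '0 0 -2 0 0 0;0 0 -4 0 0 0;0 0 -4 0 0 0;0 0 -3 0 0 0;0 0 0 0 0 0'|head -2
python3 dep.py d2.npz -16 g; python3 run0.py d2.npz
```

```text
clock: 12.08
tcp_pos: [0.514, -0.0532, 0.0507]
finger_gap: 0.041
  YAWy -17.32 T [0.245 1.179 0.32 ] tau6 0.569 clk 13.075 F [-6.4  1.7 10.5]
finger_gap: 0.0854
clock: 14.2
tcp_pos: [0.5177, -0.0541, 0.1855]
noise 0.00141
(np.float64(0.791), -20, [-2.9, 0.2, -13.9, -1.0])
(np.float64(0.801), -30, [-2.9, 0.2, -13.7, -1.0])
(np.float64(0.803), 70, [-2.9, 0.2, -14.0, -0.9])
(np.float64(0.806), -50, [-3.0, 0.1, -13.8, -0.9])
(np.float64(0.807), 20, [-3.0, -0.0, -13.2, -0.9])
(np.float64(0.81), -40, [-3.0, -0.0, -13.2, -1.0])
(np.float64(0.815), 30, [-2.9, 0.2, -13.6, -1.0])
(np.float64(0.815), 40, [-2.9, 0.2, -13.6, -1.0])
(np.float64(0.815), 50, [-2.9, 0.2, -13.6, -1.0])
(np.float64(0.815), 60, [-2.9, 0.2, -13.6, -1.0])
(np.float64(0.84), -10, [-3.1, 0.1, -13.1, -1.1])
(np.float64(0.842), 80, [-2.9, 0.1, -13.5, -1.0])
(np.float64(0.843), -70, [-2.9, 0.1, -13.9, -0.9])
(np.float64(0.845), -60, [-2.9, 0.2, -13.8, -1.0])
(np.float64(0.86), 10, [-3.0, 0.2, -13.8, -1.0])
(np.float64(0.862), 0, [-3.1, 0.0, -13.4, -1.0])
(np.float64(0.867), -90, [-2.9, 0.0, -13.5, -1.0])
(np.float64(0.877), -8
[... 4756 characters left out ...]
)
(np.float64(10.4), 6, [116, 86, 52, 55, 37, 86])
(np.float64(10.5), 12, [116, 86, 52, 55, 37, 85])
(np.float64(10.8), 18, [116, 86, 52, 55, 37, 78])
(np.float64(11.0), 24, [116, 87, 52, 55, 37, 71])
(np.float64(10.4), 30, [116, 87, 52, 55, 37, 36])
(np.float64(10.4), 36, [116, 87, 52, 55, 37, 36])
(np.float64(10.4), 42, [116, 87, 52, 55, 37, 36])
(np.float64(10.4), 48, [116, 87, 52, 55, 37, 36])
(np.float64(10.4), 54, [116, 87, 52, 55, 37, 36])
(np.float64(10.4), 60, [116, 86, 52, 55, 37, 36])
(np.float64(10.7), 66, [116, 87, 52, 55, 37, 54])
(np.float64(10.7), 72, [116, 87, 52, 55, 37, 70])
(np.float64(10.6), 78, [116, 87, 52, 55, 37, 79])
(np.float64(10.5), 84, [116, 87, 52, 55, 37, 83])
```

```bash
cat > joint.py <<'E'
from fit import *
import sys
fs=[a.split(":") for a in sys.argv[1:]]
C0=np.array([.516,-.053]);tot={}
H=list(range(-66,-14,4))+[20,28,34,45]
for fn,n0 in fs:
    f=Fit(np.load(fn)["s"],"scene",C0,3,r=11);n0=float(n0);f.z=np.arange(.0902,.066,-.0003)
    r=minimize(lambda p:f.cost(C0+p[:2]/1e3,np.radians(p[2]),np.radians(45),sig=p[3])[0],[-2.6,.7,n0,.55],method="Nelder-Mead",options=dict(maxfev=90,initial_simplex=[[-2.6,.7,n0,.55],[-1.6,.7,n0,.55],[-2.6,1.7,n0,.55],[-2.6,.7,n0+3,.55],[-2.6,.7,n0,.75]]))
    p=r.x;print(fn,p.round(2),r.fun)
    for h in H:
        c=min((f.cost(C0+p[:2]/1e3+[dx,dy],np.radians(p[2]+dn),np.radians(h),sig=p[3])[0],) for dn in(-1.5,0,1.5) for dx in(-.0004,.0004) for dy in (-.0004,.0004))[0]
        tot.setdefault(h,[]).append(round(c,2))
for h in H: print(h,tot[h],round(sum(tot[h]),2))
E
python3 joint.py avg0.npz:-13.5 avg1.npz:-9.5 d1.npz:-9.5 d2.npz:-15
```

```text
avg0.npz [ -3.38   1.01 -12.71   0.58] 20.310912868425078
avg1.npz [-2.65  0.45 -8.13  0.45] 12.450420180600092
d1.npz [-2.75  0.48 -7.8   0.45] 12.624981357481404
d2.npz [ -2.71   0.51 -14.36   0.48] 11.476067145400874
-66 [np.float64(23.42), np.float64(13.97), np.float64(14.43), np.float64(13.45)] 65.27
-62 [np.float64(23.43), np.float64(13.99), np.float64(14.43), np.float64(13.46)] 65.31
-58 [np.float64(23.46), np.float64(14.01), np.float64(14.44), np.float64(13.4)] 65.31
-54 [np.float64(23.51), np.float64(14.05), np.float64(14.46), np.float64(13.47)] 65.49
-50 [np.float64(23.48), np.float64(14.09), np.float64(14.51), np.float64(13.53)] 65.61
-46 [np.float64(23.37), np.float64(14.13), np.float64(14.6), np.float64(13.47)] 65.57
-42 [np.float64(23.26), np.float64(14.04), np.float64(14.57), np.float64(13.26)] 65.13
-38 [np.float64(23.16), np.float64(13.88), np.float64(14.35), np.float64(13.07)] 64.46
-34 [np.float64(23.18), np.float64(13.85), np.float64(14.36), np.float64(12.97)] 64.36
-30 [np.float64(23.31), np.float64(13.98), np.float64(14.41), np.float64(13.04)] 64.74
-26 [np.float64(23.43), np.float64(14.01), np.float64(14.56), np.float64(13.11)] 65.11
-22 [np.float64(23.51), np.float64(14.07), np.float64(14.67), np.float64(13.22)] 65.47
-18 [np.float64(23.54), np.float64(14.09), np.float64(14.69), np.float64(13.49)] 65.81
20 [np.float64(23.16), np.float64(13.69), np.float64(14.12), np.float64(13.71)] 64.68
28 [np.float64(23.31), np.float64(13.93), np.float64(14.74), np.float64(13.37)] 65.35
34 [np.float64(23.26), np.float64(13.52), np.float64(14.13), np.float64(13.37)] 64.28
45 [np.float64(23.26), np.float64(13.52), np.float64(14.13), np.float64(13.37)] 64.28
```

```bash
python3 -m jog '0 0 3 0 0 0;0 0 4 0 0 0;0 0 4 0 0 0;0 0 1.9 0 0 0;0 0 0 0 0 0'|head -2; python3 -m jog '0 0 0 0 0 0;0 0 0 0 0 0;0 0 0 0 0 0;0 0 0 0 0 0;0 0 0 0 0 0;0 0 0 0 0 0.05;0 0 0 0 0 0.05;0 0 0 0 0 0' 1 60|grep gap;python3 o.py; python3 -m jog '0 0 0 0 0 0;0 0 0 0 0 0;0 0 0 0 0 0;0 0 0 0 0 0' 0|grep gap; python3 -m jog '0 0 -2 0 0 0;0 0 -4 0 0 0;0 0 -4 0 0 0;0 0 -2.9 0 0 0;0 0 0 0 0 0'|head -2
python3 dep.py d3.npz -21 g; python3 joint.py d3.npz:-21 | cut -c1-60
python3 - <<'E'
import numpy as np,cv2
from h import *
o=[]
for fn in("d2.npz","d3.npz"):
    u,v=proj("scene",[.5135,-.0522,.076])[0];k=30;M=np.float64([[k,0,200-u*k],[0,k,200-v*k]])
    w=cv2.warpAffine(np.load(fn)["s"].astype(np.float32),M,(400,400),flags=cv2.INTER_CUBIC);o.append(np.clip(w*2,0,255).astype(np.uint8)[...,::-1])
cv2.imwrite("pics/c3.png",np.hstack(o))
E
```

```text
clock: 15.22
tcp_pos: [0.5137, -0.0531, 0.0513]
finger_gap: 0.041
  YAWy -23.05 T [0.284 1.044 0.345] tau6 0.561 clk 16.225 F [-6.1  1.5 10.3]
finger_gap: 0.0855
clock: 17.35
tcp_pos: [0.5176, -0.0542, 0.1854]
noise 0.00138
(np.float64(0.836), -30, [-3.0, 0.2, -19.2, -1.0])
(np.float64(0.841), -20, [-2.7, 0.2, -20.3, -0.9])
(np.float64(0.871), 20, [-3.0, 0.0, -18.6, -1.0])
(np.float64(0.872), -70, [-3.0, 0.1, -19.1, -1.1])
(np.float64(0.872), -10, [-3.0, -0.2, -18.3, -0.9])
(np.float64(0.874), 60, [-3.0, 0.0, -18.6, -1.0])
(np.float64(0.876), -40, [-3.0, 0.0, -18.5, -1.1])
(np.float64(0.881), -50, [-3.2, 0.0, -18.3, -1.2])
(np.float64(0.881), 30, [-3.2, 0.0, -18.3, -1.2])
(np.float64(0.881), 40, [-3.2, 0.0, -18.3, -1.2])
(np.float64(0.881), 50, [-3.2, 0.0, -18.3, -1.2])
(np.float64(0.893), -60, [-3.0, -0.1, -18.5, -1.0])
(np.float64(0.909), -80, [-2.9, -0.2, -18.6, -0.8])
(np.float64(0.921), 70, [-3.0, 0.2, -19.0, -1.1])
(np.float64(0.922), 10, [-3.0, 0.0, -18.9, -1.0])
(np.float64(0.925), 0, [-3.0, -0.1, -18.8, -1.0])
(np.float64(0.932), -90, [-3.0, -0.2, -18.1, -1.0])
(np.float64(0
[... 1439 characters left out ...]
1   0   2   0  -1   1   1   1   1   0  -1  -1  -1
    0]
 [ -1   0   0   0  -1  -1   1   2   0  -2   1   1   0   0   0  -1   0  -2
   -1]]
d3.npz [ -2.27  -0.21 -18.73   0.59] 14.766316485813727
-66 [np.float64(15.74)] 15.74
-62 [np.float64(15.84)] 15.84
-58 [np.float64(15.79)] 15.79
-54 [np.float64(15.54)] 15.54
-50 [np.float64(15.34)] 15.34
-46 [np.float64(15.15)] 15.15
-42 [np.float64(15.08)] 15.08
-38 [np.float64(15.07)] 15.07
-34 [np.float64(15.06)] 15.06
-30 [np.float64(15.48)] 15.48
-26 [np.float64(15.56)] 15.56
-22 [np.float64(15.51)] 15.51
-18 [np.float64(15.45)] 15.45
20 [np.float64(16.15)] 16.15
28 [np.float64(15.32)] 15.32
34 [np.float64(15.32)] 15.32
45 [np.float64(15.32)] 15.32
```

View pics/c3.png

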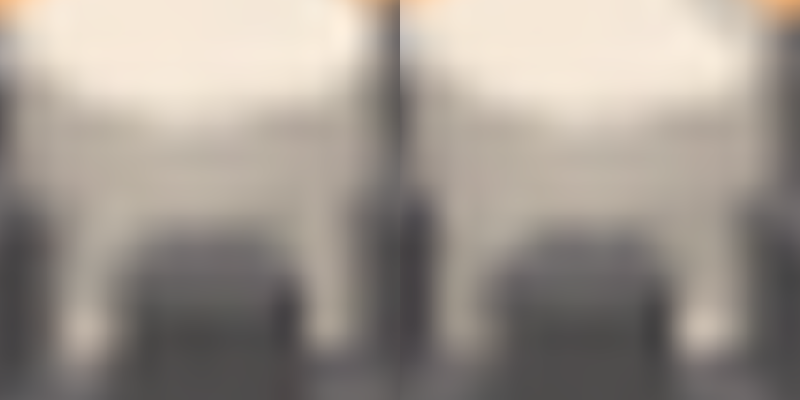

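```bash
sed -i 's/np.where(r0>.0114,2,6)))/np.where(r0>.0114,2,np.where(zz<.0722,7,6))))/; s/range(7)\],-1)/range(8)],-1)/; s/lam=np.array(\[165,82,40,82,78,36.\]);W=3./lam=np.array([116,86,52,54,38,60,100.]) if s.g.max()<150 else np.array([165,82,82,78,36,60,100.])/; s/np.eye(6)\*.5\],np.r_\[b,lam\*.5\]/np.eye(7)*.3],np.r_[b,lam*.3]/' fit.py
sed -i 's/^H=.*/H=list(range(-72,-14,4))+[20,28,45]/' joint.py
python3 joint.py avg0.npz:-13.5 avg1.npz:-9.5 d1.npz:-9.5 d2.npz:-15 d3.npz:-21 | sed 's/np.float64//g'
python3 - <<'E'
from fit import *
for fn,p in(("d2.npz",[-2.71,.51,-15]),("d3.npz",[-2.5,.2,-20.5])):
    f=Fit(np.load(fn)["s"],"scene",[.516,-.053],3,r=9)
    print(f.g[4:18].round().astype(int))
    for h in(-36,-48,45): print(h,f.cost(np.array([.516,-.053])+np.array(p[:2])/1e3,np.radians(p[2]),np.radians(h),sig=.5)[1].round())
E
```

```text
avg0.npz [ -3.38   1.01 -12.71   0.58] 20.290461217746973
avg1.npz [-2.65  0.45 -8.13  0.45] 12.421167814039674
d1.npz [-2.75  0.48 -7.8   0.45] 12.59561228790656
d2.npz [ -2.71   0.51 -14.36   0.48] 11.445975858265168
d3.npz [ -2.27  -0.21 -18.73   0.59] 14.732030141419036
-72 [(23.3), (13.76), (14.28), (12.63), (15.2)] 79.17
-68 [(23.31), (13.78), (14.3), (12.69), (15.29)] 79.37
-64 [(23.32), (13.81), (14.3), (13.08), (15.3)] 79.81
-60 [(23.31), (13.83), (14.28), (13.26), (15.33)] 80.01
-56 [(23.3), (13.85), (14.28), (13.09), (15.35)] 79.87
-52 [(23.27), (13.74), (14.28), (13.12), (15.35)] 79.76
-48 [(23.32), (13.77), (14.24), (13.32), (15.34)] 79.99
-44 [(23.29), (13.79), (14.25), (13.24), (15.16)] 79.73
-40 [(23.18), (13.85), (14.31), (13.06), (14.84)] 79.24
-36 [(23.12), (13.84), (14.34), (12.9), (14.79)] 78.99
-32 [(23.14), (13.77), (14.3), (12.81), (14.92)] 78.94
-28 [(23.18), (13.75), (14.29), (12.84), (13.83)] 77.89
-24 [(23.24), (13.73), (14.28), (12.98), (13.15)] 77.38
-20 [(23.29), (13.74), (14.28), (13.11), (12.86)] 77.28
-16 [(23.3), (13.79), (14.31), (13.01), (12.98)] 
[... 1983 characters left out ...]
 44
   39]
 [ 43  38  38  71  81  77  63  60  62  60  71  79  75  51  42  49  48  40
   35]
 [ 38  37  38  73  71  57  54  53  53  52  58  76  77  53  36  38  37  34
   34]
 [ 37  37  38  73  63  47  46  47  47  45  42  79  80  53  37  38  38  35
   35]
 [ 38  37  39  71  65  45  39  38  38  39  38  87  84  53  37  38  38  35
   40]
 [ 38  38  44  57  53  42  39  39  39  39  38  60  55  44  38  38  37  36
   51]
 [ 38  44  50  52  45  40  39  39  39  38  39  50  53  51  42  40  37  37
   52]
 [ 40  46  47  49  45  40  38  38  39  38  40  48  51  50  44  42  39  37
   54]]
-36 [114.  87.  52.  51.  39.  62.  95.]
-48 [114.  87.  52.  51.  39.  60.  82.]
45 [114.  87.  52.  51.  39.  60. 100.]
```

```bash
cat > dr.py <<'E'
from fit import *
import sys
ax=None
def setup(fn):
    z=np.load(fn);f=Fit(z["s"],"scene",[.516,-.053],1,r=9);f.d=z["d"][f.v0:f.v0+f.n,f.u0:f.u0+f.n];f.z=np.arange(.0902,.0640,-.0002);return f
def model(f,C,nut,hole):
    ax=R.from_quat(f.k["orientation"]).as_matrix()[:,2]
    zz=f.z;t=f.P[2]-zz;X=f.P[0]+f.D[:,:1]*t-C[0];Y=f.P[1]+f.D[:,1:2]*t-C[1];Z=np.broadcast_to(zz,X.shape);rr=np.hypot(X,Y)
    sp=(rr<.012)&(Z<.09)
    if hole is not None:
        hy=-X*np.sin(hole)+Y*np.cos(hole);sp&=~((abs(hy)<.0038)&(abs(Z-.0765)<.0048))
    nu=(Z<.0825)&(rr>=.012);sl=np.zeros_like(nu)
    for i in range(3):
        a=nut+i*np.pi/3;nu&=abs(X*np.cos(a)+Y*np.sin(a))<.021;sl|=abs(-X*np.sin(a)+Y*np.cos(a))<.0042
    hit=sp|(nu&~((Z>.07)&sl));h=hit.any(1)
    return np.where(h,t[hit.argmax(1)]*(f.D@ax),np.nan).reshape(f.n,f.n)
def cost(p,fs,hole):
    c=0
    for f,n in zip(fs,p[3:]):
        e=f.d-model(f,np.array([.516,-.053])+p[:2]/1e3,np.radians(n),hole)-p[2]/1e3;ok=np.isfinite(e)&(f.d>0)
        c+=np.minimum(abs(e[ok]),.004).mean()*1e3
    return c
if __name__=="__main__":
    fs=[setup(a.split(":")[0]) for a in sys.argv[1:]];n0=[float(a.split(":")[1]) for a in sys.argv[1:]]
    x0=np.array([-2.9,.2,-1]+n0)
    r=minimize(cost,x0,args=(fs,None),method="Powell",options=dict(maxiter=3,xtol=.05,ftol=1e-3));print("none",r.fun.round(4),r.x.round(2))
    for h in list(range(-90,90,6)): print(h,cost(r.x,fs,np.radians(h)).round(4),end="; ")
    for f,n in zip(fs,r.x[3:]):
        e=f.d-model(f,np.array([.516,-.053])+r.x[:2]/1e3,np.radians(n),None)-r.x[2]/1e3
        print();print((np.nan_to_num(e)*1e3)[6:17].round().astype(int))
E
python3 dr.py d1.npz:-8.5 d2.npz:-15 d3.npz:-20
```

```text
none 2.3889 [ -2.87   0.23  -1.02  -8.46 -13.99 -19.9 ]
-90 2.5592; -84 2.5457; -78 2.5336; -72 2.4762; -66 2.4442; -60 2.4804; -54 2.4108; -48 2.4097; -42 2.3889; -36 2.3839; -30 2.3526; -24 2.3464; -18 2.3551; -12 2.4269; -6 2.4617; 0 2.4668; 6 2.4724; 12 2.4724; 18 2.3889; 24 2.3889; 30 2.3889; 36 2.3889; 42 2.3889; 48 2.3889; 54 2.3889; 60 2.3889; 66 2.4293; 72 2.4293; 78 2.4646; 84 2.4887; 
[[ 0  0 -1  0  0 -1 -1  0  0  0  0 -1  1  1 -1  0 -1  0  0]
 [-2  3 -1  1  0 -1 -1  0  1  0 -1  0  1  1  0 -2  0  0  0]
 [-1  2  1  0  1  0  0  0  1  0  1 -1  0  1 11  1  1  0 -1]
 [ 1 -1  6  0 -1  0  1  0  0 -1  0 -1  0  2  0  1  1  1  0]
 [ 0  0  0  0  3  0 -1  0  1  1  1  3  1  2  0  1  0  1  1]
 [ 0  1  1 -1  2  0  1  0 -1  1  1  0  0  2  0 -1 -1  1  1]
 [-1  0  1 -1  1 -1  0  2  1  0  1  1 -1  3  0  0  0  0  1]
 [ 0  0 -1 -1  2 -1  0  0  2  1  0 -1  1  2 -2 -1  0  0  0]
 [-1 -1  0 -2  1 -1  0  0  1  0  1 -1  1  0 -2  0  0  1  1]
 [-1  1  0 -1 -1 -1  0  1 -1  1  1  0 -1 -1  0 -1  1 -1  1]
 [-2  1 -1  1  1  0  0  0  0  1  0 -2  0  0  1  1  1 -1 -1]]

[[-1  0  0  0  0 -1  0  0 -1  1  0  0  
[... 583 characters left out ...]
  0  0  1 -1  1  2  0  1  0  1 -1  0]]

[[-1 -1 -1  1  0 -1 -1  0  0 -2 -2 -1  1  1  0  0  0  1  1]
 [-1  1  0  0  0  0  0  0  0  0  0  0 -1  1  2 -2  1  0 -1]
 [ 1 10  0  0  1  0  0 -2  1  0 -1  0  1  0  1 -2 -1  0 -1]
 [ 0  0  5  1  0 -1  0  0  0  0  0  0  0  4  1 -1  0  0  1]
 [ 0  0 -2  0  2  0 -1 -1  0  1  1  4  2  0  0  2  1  0  1]
 [ 0  1 -2  0  4 -1  0  0  1 -1 11  3  0 -2 -1 -1  1  1  3]
 [-1 -1 -2  0  2  1  0  0  0  1  1  4  2 -1 -2  1 -1  1  3]
 [ 0  1 -2  1  0  0  0 -1  0  0  0  4  2  0  0  0 -1  0  4]
 [-1  0 -3  0 -1 -1  0  1  2 -1  1  1 -1 -1  0  0  0  1  4]
 [-1  0  0  0  0 -2  1  1  0 -2  0  1  1 -1  1  0 -1  1  3]
 [ 0  1  0  1  0 -1  0  1  0 -2  0  0 -1  1  0  0  0  1  0]]
```

```bash
python3 -m jog '0 0 3 0 0 0;0 0 4 0 0 0;0 0 4 0 0 0;0 0 1.9 0 0 0;0 0 0 0 0 0'|head -2; python3 -m jog '0 0 0 0 0 0;0 0 0 0 0 0;0 0 0 0 0 0;0 0 0 0 0 0;0 0 0 0 0 0;0 0 0 0 0 0.06;0 0 0 0 0 0.05;0 0 0 0 0 0' 1 60|grep gap;python3 o.py; python3 -m jog '0 0 0 0 0 0;0 0 0 0 0 0;0 0 0 0 0 0;0 0 0 0 0 0' 0|grep gap; python3 -m jog '0 0 -2 0 0 0;0 0 -4 0 0 0;0 0 -4 0 0 0;0 0 -2.9 0 0 0;0 0 0 0 0 0'|head -2
python3 -c "
from dep import *
grab('d4.npz')"; python3 dr.py d3.npz:-20 d4.npz:-26; python3 joint.py d4.npz:-26 | cut -c1-60
```

```text
clock: 18.38
tcp_pos: [0.5137, -0.0531, 0.0513]
finger_gap: 0.0412
  YAWy -29.36 T [0.424 1.092 0.402] tau6 0.564 clk 19.375 F [-6.2  2.2 11. ]
finger_gap: 0.0854
clock: 20.5
tcp_pos: [0.5176, -0.0541, 0.1854]
none 1.8017 [ -2.95   0.04  -0.93 -18.61 -24.66]
-90 1.8895; -84 1.8709; -78 1.826; -72 1.8089; -66 1.7971; -60 1.8124; -54 1.8075; -48 1.7894; -42 1.7894; -36 1.7664; -30 1.7207; -24 1.6767; -18 1.7127; -12 1.7554; -6 1.7782; 0 1.8196; 6 1.8187; 12 1.8312; 18 1.8312; 24 1.8017; 30 1.8017; 36 1.8017; 42 1.8017; 48 1.8017; 54 1.8017; 60 1.8017; 66 1.8371; 72 1.8641; 78 1.8641; 84 1.8788; 
[[ 0  0 -1  1  0 -1 -1  0  0 -2 -2 -1  1  0  0  0 -1  0  1]
 [ 0  1  1  1  0  0  0  0  0  0  0  0 -1  1  1 -3  0  0 -1]
 [ 1 10  0  0  1  0  0 -1  0  0 -1  0  1  0  1 -2 -1  0 -1]
 [ 0  0  5  1  0  0  0  0  0  0  0  0  0  4  1 -1  0  0  1]
 [ 0  0 -2  0  2  0  0 -1  0  1  1  3  1 -1  0  2  1 -1  1]
 [ 0  1 -2  0  3 -1  0  0  1 -1 11  3  0 -2 -1 -1  0  0  2]
 [ 0  0 -1  0  2  0  0  0  0  1  1  4  1 -2 -2  1 -1  1  2]
 [ 0  1 -2  1  1  0  0 -1  0  0  0  4  2  0  0  0 -1  0  4]
 [ 0  1 -2  0 -1 -1
[... 944 characters left out ...]
2   0   0   0   0   3
    0]
 [  0   0   1   1  -3   1   2   0   0   0   1   0  -1   0   1   0   0   2
    0]]
d4.npz [ -2.36  -0.8  -23.56   0.68] 24.04782229503448
-72 [np.float64(24.66)] 24.66
-68 [np.float64(24.72)] 24.72
-64 [np.float64(24.83)] 24.83
-60 [np.float64(24.94)] 24.94
-56 [np.float64(25.12)] 25.12
-52 [np.float64(25.23)] 25.23
-48 [np.float64(24.95)] 24.95
-44 [np.float64(25.08)] 25.08
-40 [np.float64(25.16)] 25.16
-36 [np.float64(25.07)] 25.07
-32 [np.float64(23.98)] 23.98
-28 [np.float64(22.8)] 22.8
-24 [np.float64(22.54)] 22.54
-20 [np.float64(22.47)] 22.47
-16 [np.float64(22.01)] 22.01
20 [np.float64(25.23)] 25.23
28 [np.float64(25.23)] 25.23
45 [np.float64(25.23)] 25.23
```

```bash
cat > jf.py <<'E'
from dr import *
fs=[setup(a.split(":")[0]) for a in sys.argv[1:]];n0=[float(a.split(":")[1]) for a in sys.argv[1:]]
res=[]
for h in range(-48,-15,4):
    r=minimize(lambda p:cost(p,fs,np.radians(h)),np.array([-2.9,.2,-1]+n0),method="Powell",options=dict(maxiter=2,xtol=.05,ftol=1e-3));res.append((r.fun.round(4),h,r.x.round(2).tolist()))
for x in res:print(*x)
b=min(res)
f=fs[-1];e=f.d-model(f,np.array([.516,-.053])+np.array(b[2][:2])/1e3,np.radians(b[2][-1]),np.radians(b[1]))-b[2][2]/1e3
print((np.nan_to_num(e)*1e3)[6:17].round().astype(int))
E
python3 jf.py d1.npz:-9 d2.npz:-15 d3.npz:-20.5 d4.npz:-26.5
python3 - <<'E'
import numpy as np,cv2
from h import *
o=[]
for k in(16,30):
    u,v=proj("scene",[.5135,-.0522,.073])[0];M=np.float64([[k,0,200-u*k],[0,k,200-v*k]])
    w=cv2.warpAffine(np.load("d4.npz")["s"].astype(np.float32),M,(400,400),flags=cv2.INTER_CUBIC);o.append(np.clip(w*2,0,255).astype(np.uint8)[...,::-1])
cv2.imwrite("pics/c4.png",np.hstack(o))
E
```

```text
3.3906 -48 [-2.85, 0.09, -0.92, -7.99, -13.62, -19.5, -25.49]
3.3806 -44 [-2.85, 0.22, -0.99, -8.01, -14.01, -19.51, -25.51]
3.3502 -40 [-2.9, 0.09, -0.94, -8.02, -13.62, -19.52, -25.12]
3.321 -36 [-2.9, 0.14, -0.98, -7.85, -14.01, -19.12, -25.46]
3.3069 -32 [-2.88, 0.17, -0.98, -8.03, -13.94, -19.12, -25.46]
3.2393 -28 [-2.89, 0.17, -0.98, -8.24, -13.9, -19.12, -25.51]
3.2318 -24 [-2.93, 0.09, -0.97, -7.96, -13.62, -19.12, -25.12]
3.2779 -20 [-2.9, 0.07, -0.95, -7.62, -13.62, -19.45, -25.12]
3.296 -16 [-2.91, 0.06, -0.96, -7.62, -13.62, -19.51, -25.12]
[[ -1  -1   0   1   0  -1  -1  -1  -2   0  -1  -2   1   1   1   1  -1   1
    1]
 [ -2  -1   1   1   0   1   1  -1   1   0  -1   0  -1   1   2   0  -1  -1
    0]
 [  0  12   0  -1   0   0  -1   1   0   0   0   1   1   1   3  -2   0   0
   -1]
 [  0   1   5   0   0   0   1   0   0   1   0  -1   0   4   0   1   1   1
   -1]
 [ -1   0   5   0   2   1   0  -1   1   0   0   5   3  -1   0   0   1   0
  -13]
 [  0   0   5   1   2   0   1   0   1   0   0   0  -2  -1   0   0   1   2
  -14]
 [  0   0   6   1   0   1   2   1   1   0   1  -1  -3  -1   1   1   1   2
  -14]
 [  0  -1   2   0   0   1   0   0   1  -2   0  -1  -2   1   1  -1   0   3
  -10]
 [  0  -1   2   1  -1   1   1   0  -1   1   0   0  -4   0   1   0   0   1
   -8]
 [  0   0   0   1   0   0   3   0  -2   0  -1   0  -2   0   0   0   0   3
    0]
 [  0   0   1   1  -3   1   1   0  -1   0   1   0  -1   0   1   0   0   2
    0]]
```

View pics/c4.png

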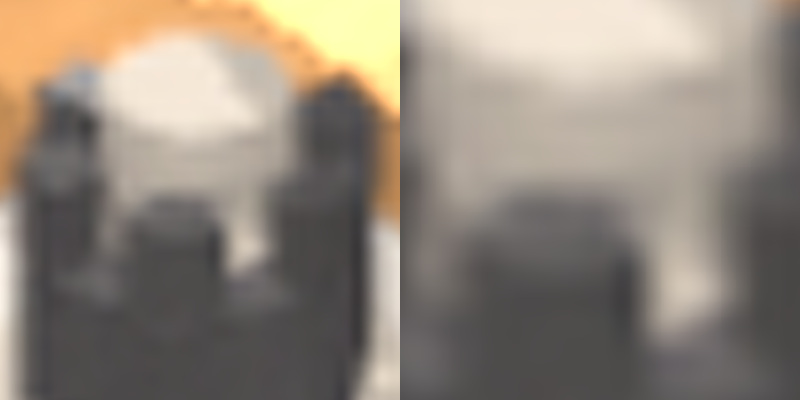

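```bash
cat > jf2.py <<'E'
from dr import *
fs=[setup(a.split(":")[0]) for a in sys.argv[1:]];n0=[float(a.split(":")[1]) for a in sys.argv[1:]]
for f in fs:f.z=np.arange(.0902,.0660,-.0001)
p0=np.array([-2.9,.15,-.97]+n0)
# fixed pose, hole scan per image, several nut offsets
for dn in(-1.5,0,1.5):
  for f,n in zip(fs,n0):
    print(dn,n,end=": ")
    for h in range(-40,-13,2): print(h,cost(np.r_[p0[:3],n+dn],[f],np.radians(h)).round(3),end=" ")
    print()
E
python3 jf2.py d1.npz:-8 d2.npz:-13.9 d3.npz:-19.3 d4.npz:-25.3
```

```text
-1.5 -8.0: -40 0.839 -38 0.839 -36 0.839 -34 0.839 -32 0.839 -30 0.839 -28 0.839 -26 0.839 -24 0.839 -22 0.839 -20 0.838 -18 0.84 -16 0.845 -14 0.85 
-1.5 -13.9: -40 0.849 -38 0.849 -36 0.849 -34 0.849 -32 0.849 -30 0.847 -28 0.843 -26 0.839 -24 0.837 -22 0.839 -20 0.84 -18 0.838 -16 0.849 -14 0.859 
-1.5 -19.3: -40 0.89 -38 0.89 -36 0.886 -34 0.883 -32 0.88 -30 0.86 -28 0.846 -26 0.843 -24 0.852 -22 0.861 -20 0.865 -18 0.863 -16 0.863 -14 0.873 
-1.5 -25.3: -40 1.026 -38 1.02 -36 1.016 -34 1.013 -32 1.007 -30 0.989 -28 0.973 -26 0.963 -24 0.966 -22 0.974 -20 0.978 -18 0.984 -16 0.988 -14 1.003 
0 -8.0: -40 0.772 -38 0.772 -36 0.772 -34 0.772 -32 0.772 -30 0.772 -28 0.772 -26 0.772 -24 0.772 -22 0.772 -20 0.772 -18 0.773 -16 0.778 -14 0.783 
0 -13.9: -40 0.791 -38 0.791 -36 0.791 -34 0.791 -32 0.791 -30 0.789 -28 0.785 -26 0.781 -24 0.779 -22 0.781 -20 0.782 -18 0.78 -16 0.791 -14 0.801 
0 -19.3: -40 0.836 -38 0.836 -36 0.832 -34 0.829 -32 0.825 -30 0.806 -28 0.792 -26 0.789 -24 0.798 -22 0.807 -20 0.811 -18 0.809 -16 0.808 -14 0.818 
0 -25.3: -40 0.973 -38 0.967 -36 0.963 -34 0.959 -32 0.954 -30 0.936 -28 0.92 -26 0.91 -24 0.913 -22 0.92 -20 0.925 -18 0.931 -16 0.935 -14 0.95 
1.5 -8.0: -40 0.913 -38 0.913 -36 0.913 -34 0.911 -32 0.911 -30 0.911 -28 0.911 -26 0.911 -24 0.911 -22 0.911 -20 0.91 -18 0.912 -16 0.917 -14 0.922 
1.5 -13.9: -40 0.877 -38 0.877 -36 0.877 -34 0.877 -32 0.877 -30 0.875 -28 0.871 -26 0.867 -24 0.865 -22 0.867 -20 0.868 -18 0.868 -16 0.878 -14 0.886 
1.5 -19.3: -40 0.912 -38 0.912 -36 0.908 -34 0.905 -32 0.901 -30 0.89 -28 0.881 -26 0.881 -24 0.886 -22 0.894 -20 0.897 -18 0.896 -16 0.895 -14 0.905 
1.5 -25.3: -40 1.024 -38 1.018 -36 1.014 -34 1.01 -32 1.005 -30 0.987 -28 0.971 -26 0.961 -24 0.964 -22 0.972 -20 0.976 -18 0.982 -16 0.986 -14 1.001
```

```bash
python3 - <<'E'
from h import *
fr=[arm.grab_frame("top") for _ in range(4)]
t=np.mean([f[0].astype(float) for f in fr],0);d=np.median([f[1] for f in fr],0)
k=arm.get_calibration("top")
u0,v0=105,212;r=t[v0:v0+46,u0:u0+56]
sat=1-r.min(2)/r.max(2);m=sat<.33
dd=d[v0:v0+46,u0:u0+56];V,U=np.mgrid[v0:v0+46,u0:u0+56]
D=np.stack([(U-k["cx"])/k["fx"],(V-k["cy"])/k["fy"],np.ones(U.shape)],-1)@R.from_quat(k["orientation"]).as_matrix().T
P=k["position"]+D*dd[...,None];Z=P[...,2]*1e3
for row in range(46):
    print("".join("#" if Z[row,c]>25 else "+" if m[row,c] else "." for c in range(56)))
tab=Z>28;print("tab top centre",P[tab].mean(0).round(4),tab.sum())
n,l,st,ce=cv2.connectedComponentsWithStats((m|(Z>25)).astype(np.uint8));i=1+st[1:,4].argmax();b=(l==i)&(Z<22)
B=P[b];W=unproj("top",np.c_[U[b],V[b]],.010)
line=cv2.fitLine((W[:,:2]*1e3).astype(np.float32),cv2.DIST_HUBER,0,.01,.01).ravel();print(line.round(3),np.degrees(np.arctan2(line[1],line[0])))
for c in("top","scene"): 
    if c=="scene":arm.grab_frame("scene")
    for q in("key","key_mid"):print(c,q,[np.round(x["centre"],4).tolist() for x in arm.place_of(q,c) if np.hypot(*(np.array(x["centre"])[:2]-[.43,.28]))<.05])
E
```

```text
........................................................
........................................................
........................................................
........................................................
........................................................
........................................................
........................................................
........................................................
........................................................
........................................................
........................................................
........................................................
........................................#...............
........................................................
..........+++...........................................
..........+++++.........................................
..........+++++++.......................................
...........+++++++......................................
............+++++++.....................................
.............++++
[... 1059 characters left out ...]
......
...............................#######+++...............
.................................####+++................
........................................................
........................................................
........................................................
........................................................
........................................................
........................................................
tab top centre [0.4217 0.2663 0.0402] 77
[  0.538   0.843 442.469 293.84 ] 57.436752
top key [[0.4238, 0.2705, -0.0022]]
top key_mid [[0.449, 0.2977, 0.0073]]
scene key [[0.4194, 0.2666, -0.0022]]
scene key_mid [[0.4459, 0.2967, 0.0044]]
```

```bash
python3 - <<'E'
from h import *
W=unproj("top",[[117.5,228],[120,230],[124,233],[128,236],[131.5,238.5]],.010);print(W.round(4))
a=np.polyfit(W[:,0],W[:,1],1);print("az",np.degrees(np.arctan(a[0])))
T=unproj("top",[[138.3,246.7]],.036)[0];print("tab",T.round(4),"line y at tab x",np.polyval(a,T[0]).round(4))
r=avg("top",3)[218:256,110:152].mean(2).astype(np.float32)
cv2.imwrite("pics/key.png",cv2.resize(np.clip(r*1.5,0,255).astype(np.uint8),None,fx=14,fy=14,interpolation=cv2.INTER_CUBIC))
E
```

```text
[[0.4592 0.3181 0.01  ]
 [0.4552 0.3129 0.01  ]
 [0.4493 0.3045 0.01  ]
 [0.4433 0.2962 0.01  ]
 [0.4384 0.289  0.01  ]]
az 54.464094862145174
tab [0.4212 0.2655 0.036 ] line y at tab x 0.2651
```

View pics/key.png

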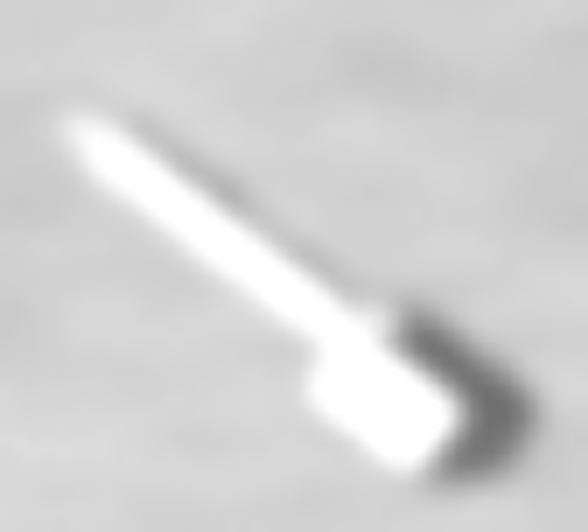

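```bash
python3 -m jog '0 0 0 0 0 0.106;3.4 -4.4 0 0 0 0;3.4 -4.4 0 0 0 0;3.4 -4.4 0 0 0 0;3.4 -4.4 0 0 0 0;3.4 -4.4 0 0 0 0;3.42 -4.42 0 0 0 0;0 0 5 0 0 0;0 0 4 0 0 0;0 0 0 0 0 0' 0.5 40; python3 o.py
```

```text
clock: 22.75
tcp_pos: [0.416, 0.265, 0.0894]
ee_rot: [0.889, 0.458, -0.004, -0.0]
force: [0.1, 0.1, -0.0]
finger_gap: 0.0427
grasp_force: 0.0
  YAWy -35.44 T [0.029 0.019 0.003] tau6 0.0 clk 22.75 F [ 0.1  0.1 -0. ]
```

```bash
python3 -m jog '0.34 0.39 2 0 0 0;0 0 2.5 0 0 0;0 0 2 0 0 0;0 0 1.6 0 0 0;0 0 0 0 0 0;0 0 0 0 0 0'|head -4; python3 -m jog '0 0 0 0 0 0;0 0 0 0 0 0;0 0 0 0 0 0;0 0 0 0 0 0;0 0 0 0 0 0' 1 60
```

```text
clock: 23.5
tcp_pos: [0.4251, 0.2668, 0.0126]
ee_rot: [0.889, 0.458, 0.001, 0.0]
force: [0.1, 0.8, 0.5]
clock: 24.12
tcp_pos: [0.4248, 0.2668, 0.0124]
ee_rot: [0.889, 0.458, 0.001, 0.0]
force: [0.1, -0.5, 7.0]
finger_gap: 0.0107
grasp_force: 59.2
```

```bash
python3 -m jog '0 0 -2 0 0 0;0 0 -4 0 0 0;0 0 -4 0 0 0;0 0 -3.5 0 0 0;0 0 0 0 0 0.177;0 0 0 0 0 0.177;0 0 0 0 0 0.177;0 0 0 0 0 0.177;0 0 0 0 0 0.177;0 0 0 0 0 0.177;0 0 0 0 0 0.177;0 0 0 0 0 0.175'|grep gap; python3 o.py; python3 -m jog '2.29 4.93 0 0 0 0;2.29 4.93 0 0 0 0;2.29 4.93 0 0 0 0;2.29 4.93 0 0 0 0;2.29 4.93 0 0 0 0;0 0 0 0 0 0;0 0 2 0 0 0;0 0 0 0 0 0'; python3 o.py
```

```text
finger_gap: 0.0113
  YAWy -116.81 T [-0.015  0.045  0.022] tau6 -1.849 clk 25.625 F [-0.  -0.3 -2. ]
clock: 26.62
tcp_pos: [0.4151, -0.0042, 0.125]
ee_rot: [0.973, -0.229, -0.002, -0.0]
force: [0.5, 0.5, -0.8]
finger_gap: 0.011
grasp_force: 58.9
  YAWy -116.46 T [-0.008 -0.017 -0.033] tau6 0.006 clk 26.625 F [ 0.5  0.5 -0.8]
```

```bash
python3 -m jog '0 0 2 0 0 0;0 0 2.1 0 0 0;0 0 0 0 0 0;0 0 0 0 0 0'|head -4; python3 - <<'E'
from h import *
o=arm.observe();print(o["tcp_pos"].round(4))
from dep import grab
grab("d5.npz",6)
t=avg("top",5);np.savez("t5.npz",t=t);z=np.load("d5.npz")
def cr(im,c,P,k,g):
    u,v=proj(c,P)[0];M=np.float64([[k,0,200-u*k],[0,k,200-v*k]]);print(c,u,v)
    return np.clip(cv2.warpAffine(im.astype(np.float32),M,(400,400),flags=cv2.INTER_CUBIC)*g,0,255).astype(np.uint8)[...,::-1]
P=[.49,-.042,.078]
cv2.imwrite("pics/c5.png",np.hstack([cr(t,"top",P,8,1.8),cr(z["s"],"scene",P,6,1.5)]))
E
```

```text
clock: 27.12
tcp_pos: [0.4173, -0.0048, 0.0864]
ee_rot: [0.974, -0.229, 0.0, -0.0]
force: [-0.3, 0.2, -0.8]
[ 0.4173 -0.0048  0.0864]
top 298.78408219353236 209.1275767518763
scene 270.816724285559 207.45902987621932
```

View pics/c5.png

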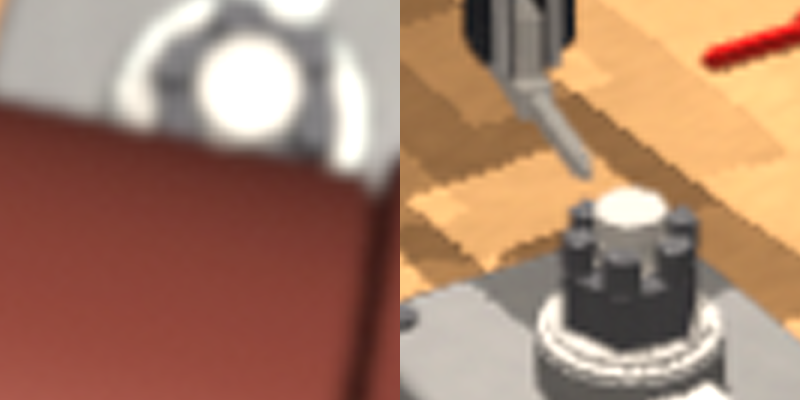

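```bash
cat > blade.py <<'E'
from h import *
import sys
def pts(fn):
    z=np.load(fn);d=z["d"]+.001;k=arm.get_calibration("scene");V,U=np.mgrid[0:420,0:560]
    D=np.stack([(U-k["cx"])/k["fx"],(V-k["cy"])/k["fy"],np.ones(U.shape)],-1)@R.from_quat(k["orientation"]).as_matrix().T
    P=k["position"]+D*d[...,None];return P,z["s"].mean(2)
P,g=pts(sys.argv[1]);h=np.radians(float(sys.argv[2]));C=np.array([.5131,-.0528])
X=(P[...,:2]-C)@[np.cos(h),np.sin(h)];Y=(P[...,:2]-C)@[-np.sin(h),np.cos(h)];Z=P[...,2]
m=(X<-.03)&(X>-.1)&(abs(Y)<.015)&(Z>.066)&(Z<.095)
for a in np.arange(-.100,-.028,.006):
    q=m&(X>a)&(X<=a+.006)
    if q.sum()>1: print(round(a*1e3+3),q.sum(),"lat mm",(np.percentile(Y[q],[10,50,90])*1e3).round(1),"z",(np.percentile(Z[q],[5,50,95])*1e3).round(1))
E
python3 blade.py d5.npz -26
```

```text
-97 43 lat mm [-8.5 -1.4  9. ] z [85.3 89.8 94.3]
-91 24 lat mm [-6.1 -3.1  3.4] z [75.2 83.2 86.2]
-85 5 lat mm [-3.3 -1.7  1.5] z [77.1 83.7 83.8]
-79 11 lat mm [-3.4 -2.7  1.7] z [78.3 83.6 84.4]
-73 3 lat mm [-1.7 -0.1  1.4] z [83.8 83.9 84. ]
-67 10 lat mm [-3.4 -2.7  0.4] z [77.6 83.1 84.4]
-61 5 lat mm [-3.2 -2.6  0.3] z [78.6 83.1 84.3]
-55 6 lat mm [-3.3 -1.   1.7] z [81.2 83.7 84.2]
-49 10 lat mm [-3.7 -2.9  1.4] z [78.3 83.5 84.3]
-43 10 lat mm [-3.4 -2.1  0.3] z [77.4 82.  83.9]
-37 4 lat mm [-1.5 -0.4  0.7] z [78.4 79.6 81.1]
```

```bash
python3 -m jog '0 0 0.35 0 0 0;0 0 0 0 0 0;1 0 0 0 0 0;0.8 0 0 0 0 0;0 0 0 0 0 0'|head -4; python3 o.py; python3 -m jog '0.4 0 0 0 0 0;0 0 0 0 0 0'|head -4; python3 -m jog '0.3 0 0 0 0 0;0 0 0 0 0 0'|head -4
```

```text
clock: 28.3
tcp_pos: [0.4336, -0.0137, 0.0822]
ee_rot: [0.973, -0.229, 0.0, 0.0]
force: [0.2, -0.1, -1.5]
  YAWy -116.51 T [-0.018  0.022 -0.008] tau6 -0.028 clk 28.3 F [ 0.2 -0.1 -1.5]
clock: 28.55
tcp_pos: [0.4365, -0.0151, 0.082]
ee_rot: [0.973, -0.229, 0.0, -0.0]
force: [0.3, 0.2, -0.9]
clock: 28.8
tcp_pos: [0.4392, -0.0164, 0.0821]
ee_rot: [0.973, -0.229, 0.0, 0.0]
force: [0.7, 0.5, -0.7]
```

```bash
python3 -m jog '0 0 -0.07 0 0 0;0 0 0 0 0 0'|head -4;python3 -c "
from dep import *
grab('d6.npz',8)"; python3 blade.py d6.npz -26; python3 blade.py d5.npz -26|tail -1
```

```text
clock: 29.05
tcp_pos: [0.439, -0.0163, 0.0828]
ee_rot: [0.973, -0.229, 0.0, -0.0]
force: [0.1, -0.3, 0.3]
-85 3 lat mm [-11.4  -6.7  -6.5] z [73.4 75.2 82.5]
-79 11 lat mm [-13.3  -6.7  13.1] z [73.3 86.8 93.9]
-73 67 lat mm [-10.4  -1.7   6.8] z [78.4 88.  94.1]
-67 21 lat mm [-6.5 -4.1  4.4] z [71.3 79.3 82.3]
-61 8 lat mm [-3.9 -3.2 -0.5] z [73.9 79.8 80.2]
-55 5 lat mm [-4.  -3.6 -0.4] z [74.8 79.4 80. ]
-49 9 lat mm [-3.8 -1.7  1.3] z [73.4 79.8 80.7]
-43 9 lat mm [-3.8 -2.5  0.8] z [74.5 79.7 80.4]
-37 7 lat mm [-3.9 -3.6  0.3] z [73.1 79.4 80.6]
-31 6 lat mm [-3.9 -2.5  1.3] z [76.5 79.6 80.1]
-37 4 lat mm [-1.5 -0.4  0.7] z [78.4 79.6 81.1]
```

```bash
python3 -m jog '0 -0.06 0 0 0 0;0 0 0 0 0 0'|head -4; for i in 1; do python3 -m jog '0.3 0 0 0 0 0;0.3 0 0 0 0 0;0 0 0 0 0 0'|sed -n '2p;4p'; done; python3 -m jog '0.3 0 0 0 0 0;0.2 0 0 0 0 0;0 0 0 0 0 0'|sed -n '2p;4p'; python3 o.py
```

```text
clock: 29.7
tcp_pos: [0.4394, -0.0158, 0.0827]
ee_rot: [0.973, -0.229, 0.0, -0.0]
force: [0.3, 0.3, -1.7]
tcp_pos: [0.445, -0.0187, 0.0828]
force: [-0.5, -0.3, -0.9]
tcp_pos: [0.4493, -0.0208, 0.0827]
force: [0.7, 0.4, -1.0]
  YAWy -116.49 T [-0.021 -0.003  0.011] tau6 -0.007 clk 30.45 F [ 0.7  0.4 -1. ]
```

The tip is now inside the spindle hole with no resistance, so I'll keep going.

```bash
python3 -m jog '0.3 0 0 0 0 0;0.3 0 0 0 0 0;0.3 0 0 0 0 0;0 0 0 0 0 0'|sed -n '2p;4p'; python3 -m jog '0.3 0 0 0 0 0;0.3 0 0 0 0 0;0.3 0 0 0 0 0;0 0 0 0 0 0'|sed -n '2p;4p'; python3 o.py
```

```text
tcp_pos: [0.4575, -0.0249, 0.0827]
force: [0.1, 0.6, -0.7]
tcp_pos: [0.4655, -0.0289, 0.0828]
force: [0.6, -0.4, -0.8]
  YAWy -116.49 T [ 0.018 -0.021 -0.024] tau6 -0.009 clk 31.45 F [ 0.6 -0.4 -0.8]
```

```bash
python3 -m jog '0.3 0 0 0 0 0;0.3 0 0 0 0 0;0.3 0 0 0 0 0;0 0 0 0 0 0'|sed -n '2p;4p'; python3 -m jog '0.2 0 0 0 0 0;0.2 0 0 0 0 0;0 0 0 0 0 0'|sed -n '2p;4p'; python3 -m jog '0.15 0 0 0 0 0;0 0 0 0 0 0'|sed -n '2p;4p'; python3 o.py
```

```text
tcp_pos: [0.4737, -0.0327, 0.0827]
force: [1.3, 1.6, -2.2]
tcp_pos: [0.4772, -0.0346, 0.0827]
force: [0.2, 1.7, -1.6]
tcp_pos: [0.4784, -0.0352, 0.0827]
force: [0.4, 2.4, -1.3]
  YAWy -116.48 T [ 0.383 -0.019  0.172] tau6 0.115 clk 32.575 F [ 0.4  2.4 -1.3]
```

```bash
python3 -m jog '0.12 0 0 0 0 0;0 0 0 0 0 0'|sed -n '2p;4p'; python3 -m jog '0.1 0 0 0 0 0;0 0 0 0 0 0'|sed -n '2p;4p'; python3 -m jog '0.1 0 0 0 0 0;0 0 0 0 0 0'|sed -n '2p;4p'; python3 o.py
```

```text
tcp_pos: [0.4794, -0.0357, 0.0827]
force: [-0.4, 2.8, -1.9]
tcp_pos: [0.4803, -0.0362, 0.0827]
force: [-0.7, 2.1, -0.9]
tcp_pos: [0.4806, -0.0364, 0.0826]
force: [-3.4, 3.9, 1.3]
  YAWy -116.48 T [0.804 0.51  0.16 ] tau6 0.138 clk 33.325 F [-3.4  3.9  1.3]
```

```bash
python3 -m jog '0.1 0 0 0 0 0;0 0 0 0 0 0'|sed -n '2p;4p'; python3 -m jog '0.1 0 0 0 0 0;0 0 0 0 0 0'|sed -n '2p;4p'; python3 o.py
```

```text
tcp_pos: [0.4808, -0.0365, 0.0825]
force: [-5.9, 5.0, 4.4]
tcp_pos: [0.4809, -0.0365, 0.0824]
force: [-9.1, 7.4, 7.3]
  YAWy -116.46 T [1.107 1.44  0.134] tau6 0.15 clk 33.825 F [-9.1  7.4  7.3]
```

```bash
python3 -m jog '-0.12 0 0 0 0 0;0 0 0 0 0 0'|sed -n '2p;4p'; python3 -m jog '0 0 0 0 0 0;0 0 0 0 0 0;0 0 0 0 0 0' 0.55|sed -n '2p;4,6p'; python3 -m jog '0 0 -1 0 0 0;0 0 -3 0 0 0;0 0 -5 0 0 0;0 0 -5 0 0 0;-6 0 0 0 0 0;-6 0 0 0 0 0;0 0 0 0 0 0'|sed -n '1,2p;4p'
python3 - <<'E'
from h import *
from dep import grab
grab("d7.npz",6);t=avg("top",3)
def cr(im,c,P,k,g):
    u,v=proj(c,P)[0];M=np.float64([[k,0,200-u*k],[0,k,200-v*k]])
    return np.clip(cv2.warpAffine(im.astype(np.float32),M,(400,400),flags=cv2.INTER_CUBIC)*g,0,255).astype(np.uint8)[...,::-1]
P=[.505,-.048,.078]
cv2.imwrite("pics/c7.png",np.hstack([cr(t,"top",P,8,1.8),cr(np.load("d7.npz")["s"],"scene",P,8,1.5)]))
E
python3 blade.py d7.npz -26
```

```text
tcp_pos: [0.4808, -0.0365, 0.0825]
force: [-5.1, 4.9, 2.5]
tcp_pos: [0.4823, -0.0374, 0.083]
force: [0.0, -0.3, 0.0]
finger_gap: 0.0382
grasp_force: 0.0
clock: 35.33
tcp_pos: [0.3717, 0.0178, 0.2231]
force: [1.2, 0.5, -0.2]
-49 2 lat mm [-6.9 -6.7 -6.5] z [91.1 92.5 94. ]
-43 11 lat mm [-7.  -6.6 -6.4] z [72.1 83.3 93.3]
-37 10 lat mm [-6.7 -6.5 -6.3] z [72.3 82.1 92.2]
-31 11 lat mm [-6.5 -6.3  1.8] z [77.9 86.7 92.4]
```

View pics/c7.png

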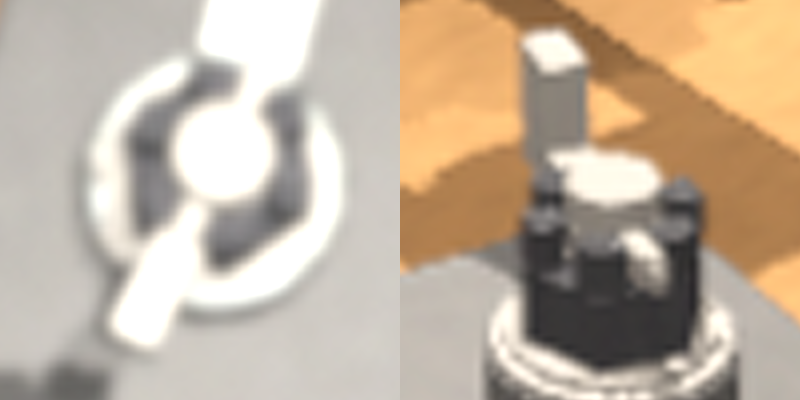

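```bash
cat >> blade.py <<'E'
q=(abs(Y+.0065)<.0018)&(X<-.02)&(X>-.07)&(Z>.085)&(Z<.104);print("tab side X",np.sort((X[q]*1e3).round(1))[[0,1,2,3,-4,-3,-2,-1]],q.sum())
q=(abs(Y)<.008)&(X<-.02)&(X>-.07)&(Z>.1045)&(Z<.109);print("tab top X mean",(X[q].mean()*1e3).round(1),(np.percentile(X[q],[3,97])*1e3).round(1),"Y",(Y[q].mean()*1e3).round(1),"z",(Z[q].mean()*1e3).round(1),q.sum())
E
python3 blade.py d7.npz -26|tail -2
```

```text
tab side X [-48.6 -48.3 -47.5 -47.5 -29.1 -29.  -28.8 -28.5] 36
tab top X mean -37.6 [-46.5 -30.2] Y -1.2 z 105.1 24
```

```bash
python3 -c "
from workcell import arm;print(arm.hand_in())"
```

```text
the job is handed in; nothing more can be done
None
```

I tightened the nut about 22° past the bite to the first aligned slot. The key went through slot and hole until its shoulder met the nut; I released it there, backed the arm clear and handed the job in at about 36 s of the 72 s, with no verdict returned.

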